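# Ready a chromatograph: load vials, draw the prime plunger to the solvent's mark

## Task

Get the chromatograph ready for its run: first stand every sample vial upright in a tray, clear glass in the white tray and amber glass in the green one. Then swing the prime valve lever fully over, pull the sprung plunger out until its red pointer is level with the scale marker in the cap colour of the solvent bottle on the round steel mat, keep it there for six seconds, and ease it fully home without letting it snap back. Last, put the valve lever fully back, and leave the bottles and everything else where they are.

Things in the scene. Friction and masses are not known exactly. Their poses are not given: they have to be found in the camera images.
- clear1_mid (a point): centre (half-way up) of a loose sample vial of clear glass with a white cap: squat upright cylinder 40 mm across and 40 mm tall, 30 to 55 g; z axis along the vial. May be absent.
- clear2_mid (a point): centre (half-way up) of a loose sample vial of clear glass with a white cap: squat upright cylinder 40 mm across and 40 mm tall, 30 to 55 g; z axis along the vial. May be absent.
- clear3_mid (a point): centre (half-way up) of a loose sample vial of clear glass with a white cap: squat upright cylinder 40 mm across and 40 mm tall, 30 to 55 g; z axis along the vial. May be absent.
- amber1_mid (a point): centre (half-way up) of a loose sample vial of brown amber glass with a green cap: squat upright cylinder 40 mm across and 40 mm tall, 30 to 55 g; z axis along the vial. May be absent.
- amber2_mid (a point): centre (half-way up) of a loose sample vial of brown amber glass with a green cap: squat upright cylinder 40 mm across and 40 mm tall, 30 to 55 g; z axis along the vial. May be absent.
- amber3_mid (a point): centre (half-way up) of a loose sample vial of brown amber glass with a green cap: squat upright cylinder 40 mm across and 40 mm tall, 30 to 55 g; z axis along the vial. May be absent.
- tray_white: white open tray for the clear vials, fixed to the bench; origin at the centre of its underside; outside 110 mm along its x, 190 mm along its y, 18 mm tall, walls and floor 5 mm thick, no dividers: room for three vials in a row along y, 52 mm apart
- tray_green: green open tray for the amber vials, fixed to the bench; origin at the centre of its underside; outside 110 mm along its x, 190 mm along its y, 18 mm tall, walls and floor 5 mm thick, no dividers: room for three vials in a row along y, 52 mm apart
- prime_unit: prime unit, fixed to the bench: white housing 170 x 60 mm (from 40 mm in front of its origin to 130 mm behind, top at 83 mm) on a dark foot 200 x 80 x 16 mm; the plunger comes out of its front (-x) face; origin on the bench, on the plunger's line
- plunger (a joint): travel of the sprung plunger in m: 0 fully home, grows as it is pulled out along the unit's -x, stop at 0.100. The spring always pulls it home: 5 N at the start of travel plus 1 N per 10 mm; it snaps back if let go
- handle (a point): middle of the grip part of the plunger's silver upright handle plate, 90 mm above the bench; plate 12 mm thick along the unit's x, 40 mm wide along its y, from 43 to 105 mm above the bench; home, it stands 60 mm in front of the housing (a 12 mm rod at 49 to 61 mm height joins them)
- pointer (a point): the red pointer of the plunger on the white scale on top of the housing; it moves with the plunger
- tip_blue (a point): point on the centre line of the scale level with the blue marker (4 mm wide, riding beside the pointer slot), where the pointer comes when the plunger is drawn to it (so its distance from the pointer is the travel still needed)
- tip_orange (a point): the same for the orange marker
- bottle_spot (a point): centre of the round steel bottle mat, 110 mm across, beside the prime unit (to its right seen from the robot); on the bench
- bottle_blue: amber solvent bottle with a blue cap, 80 mm across, 150 mm tall; origin under its centre; it stands either on the steel mat (in use) or elsewhere on the bench
- bottle_orange: the same with an orange cap; one of the two is always on the mat
- valve_base: grey block of the prime valve, fixed to the bench, 70 x 50 x 25 mm; origin under its centre; the lever swings about its y axis, 22 mm above the bench
- valve (a joint): prime valve lever in rad: 0 shut (leaning 0.5 rad to the block's -x), 1.0 open (leaning 0.5 rad to its +x); it stays where it is left, light friction
- valve_tip (a point): centre of the yellow ball, 26 mm across, at the end of the valve lever, 80 mm from the lever's axis; the lever below it is a 10 mm rod
- spanner_grip (a point): open-ended steel spanner, 130 mm, lying; the point is on its handle; bystander
- timer: grey flat timer, 60 x 70 x 22 mm; bystander
- cap_jar: clear plastic jar with a white cap, 56 mm across, 60 mm tall; bystander
- beaker: glass beaker 70 mm across, 80 mm tall; bystander
Things that resemble listed ones, but are neither listed nor needed, are in the scene too. Leave any yellow look-alike of the part that bears clear2_mid alone. What is shaped like the part that bears clear3_mid but blue or pink is not meant.

How it is judged:
On the way, in this order (a step that is already met when the one before it is completed fails the run):
1. every vial present stands in the tray of its kind (x of clear1_mid in the frame of tray_white between -0.036 and 0.036 m and y of clear1_mid in the frame of tray_white between -0.076 and 0.076 m and z of each of clear1_mid, clear2_mid, clear3_mid in the frame of tray_white below 0.031 m and angle between each of clear1_mid, clear2_mid, clear3_mid, amber1_mid, amber2_mid, amber3_mid's own z axis and vertical below 0.15 rad and x of clear2_mid in the frame of tray_white between -0.036 and 0.036 m and y of clear2_mid in the frame of tray_white between -0.076 and 0.076 m and x of clear3_mid in the frame of tray_white between -0.036 and 0.036 m and y of clear3_mid in the frame of tray_white between -0.076 and 0.076 m and x of amber1_mid in the frame of tray_green between -0.036 and 0.036 m and y of amber1_mid in the frame of tray_green between -0.076 and 0.076 m and z of each of amber1_mid, amber2_mid, amber3_mid in the frame of tray_green below 0.031 m and x of amber2_mid in the frame of tray_green between -0.036 and 0.036 m and y of amber2_mid in the frame of tray_green between -0.076 and 0.076 m and x of amber3_mid in the frame of tray_green between -0.036 and 0.036 m and y of amber3_mid in the frame of tray_green between -0.076 and 0.076 m), for 0.2 s.
2. the valve lever is swung fully over (value of joint valve above 0.85 rad), for 0.2 s.
3. with the valve over, the plunger is held with its pointer within 5 mm of the marker of the bottle on the mat for 5 s (((horizontal distance between bottle_blue and bottle_spot below 0.05 m and horizontal distance between pointer and tip_blue below 0.005 m) or (horizontal distance between bottle_orange and bottle_spot below 0.05 m and horizontal distance between pointer and tip_orange below 0.005 m)) and value of joint valve above 0.8 rad), for 5 s.
4. the plunger is fully home (value of joint plunger below 0.004 m), for 0.2 s.
5. the valve lever is fully back (value of joint valve below 0.12 rad), for 0.2 s.
At the end, for the whole second after the job is handed in: Every vial present stands upright (within 0.15 rad) on the floor of its tray (clear in white, amber in green), released; the plunger is home within 4 mm; the valve lever is back within 0.12 rad (all of step 1 and value of joint plunger below 0.004 m and value of joint valve below 0.12 rad); the robot touches nothing.
It fails at once if the plunger snaps back (faster than 0.3 m/s) (velocity of joint plunger below -0.3 m/s).
It fails at once if a solvent bottle is moved more than 30 mm (distance of any of bottle_blue, bottle_orange from where it was at the start of the episode above 0.03 m).
It fails at once if a scale marker is shifted more than 5 mm (distance of any of tip_blue, tip_orange from where it was at the start of the episode above 0.005 m).
It fails at once if a bystander is moved more than 40 mm (distance of any of spanner_grip, timer, cap_jar, beaker from where it was at the start of the episode above 0.04 m).
Of clear1, clear2, clear3, amber1, amber2, amber3 only 4 to 6 are there at a start; the rules pass over those that are not, and their reading is None.
At some moment in a run one of clear1, clear2, clear3, amber1, amber2, amber3 may be knocked a few centimetres aside while the robot is not near it.
It also fails if it takes over 208 s, if anything falls off the work surface, if the arm or the gripper's body presses on something with over 40 N, if the wrist force passes 120 N, or if a joint passes its speed limit or range.

## Robot

A 6-joint arm with a two-finger parallel gripper is mounted at the origin on the work surface. World frame = base frame: x ahead of the robot, y to its left, z up, the work surface at z = 0. Lengths are in m, angles in rad, forces in N, time in s.
With the tool pointing down it reaches from about 0.25 to 0.725 m from the base axis. Payload 4 kg.
Tool frame: the origin (TCP) lies at the very end of the fingers, on their centre line; the grasp point (between the pads) lies 19 mm behind it; x points along the fingers, z is the direction in which the jaws open and shut, and the axes are right-handed (so a half turn about x gives the same grasp; the last joint's range is limited). The gripper opens to 85 mm and grips with 20 to 120 N. Pads are 22 mm wide; open, the fingers measure 114 mm over their backs; the gripper's body (76 mm by 85 mm) begins 54 mm behind the grasp point. The pads swing forward as they close: fully open they stand 13 mm farther back than shut.
Start: joints at [1.158, 0.241, 0.005, 1.335, 0, 1.571], TCP at [0.201, 0.458, 0.231] pointing down, gripper open.
Joint ranges: [-2.72, 2.72], [-1.05, 1.87], [-1.09, 1.28], [-1.99, 2.15], [-1.42, 1.44], [-3.14, 3.14]. Speed limits (rad/s): [2.79, 2.79, 3.14, 3.14, 3.14, 3.14].

## Interface

Orientations are given as a unit quaternion [x, y, z, w].
In Python, from workcell import bot gives the robot as it stands.
- The arm moves only by the tool step_arm, never from a script. Its argument "series" is a list of rows, each an object of numbers: "x", "y", "z": the shift along the world's x, y, z in cm; "twist": the turn about the world's z in degrees; "jaw": the finger opening in cm, from 0 to 8.54. In form: [{"x": .., "y": .., "z": .., "twist": .., "jaw": ..}, ...]. A call has 1 to 10 rows; each row is the pose to reach, as a shift and turn from the pose measured when the call began; what a row does not reach only later rows make up. A row lasts 1/12 s, in which the tool goes at most 41.7 mm and 7.16 degrees, less where a joint would pass 70% of its speed; a pose out of reach is approached as far as the arm can. A call with a gripper value outside its range is refused whole. The fingers move at their own pace and stop on an object; the grip force is fixed at half the most. Time passes only in rows, so rows that repeat a pose let the fingers close. It gives the time, the measured TCP pose, the force and the opening at its end, in the units of the state.
- bot.get_obs(): the state, without advancing time (a new reading comes with each control period).
- bot.camera(name): name is "side" or "top"; returns (picture, depth): 400x640x3 uint8, red, green, blue; 400x640 float32, m along the optical axis (not along the pixel's ray), 0 where there is no reading.
- bot.camera_info(name): a dict with "camera_matrix" (3x3 intrinsics, pixels), "D" ([k1, k2, p1, p2, k3] as OpenCV has them; the pictures are not rectified), "R" (3x3) and "t" (3): a world point X has camera coordinates R X + t. Camera axes: x right, y down, z forward; pixel columns grow to the right and rows downward; lengths in m; the calibration is good to about 2 mm. A picture is of the moment at which its call begins. camera_info takes no time and is no camera call.
- bot.job_done(): hands the job in, once; it reports no verdict.
The state is a dict: "clock": time; "joint_pos": joint angles; "joint_vel": joint speeds; "tau": joint torques, N m; "eef_pos": TCP position; "tool_rot": TCP orientation; "ft_force": force on the tool from outside, world axes, zero at the start; "ft_torque": the same for the moment, N m; "grip_width": finger opening in m.
Only numpy, scipy, OpenCV 4.12 (cv2) and the standard library are available. Lean on these libraries where they do the work, as an engineer would, in place of code of your own. Each camera call takes 0.05 s, during which the arm holds its last target.

## Working session

There is one attempt and no reset: what is moved stays moved. The work goes in short steps, Python scripts to look and compute and a tool call to move; the robot and the scene stay as the last step left them, time stands still between calls to the robot, and variables do not carry over. Pictures are saved under pics/ and viewed, and the job is handed in when it is done.

Besides the shell and the picture viewer there is one more tool, called after "Call:" by a JSON object that holds its "method" and its "body". step_arm: Moves the arm, as the interface text tells. Its arguments: {"type":"object","properties":{"series":{"type":"array","items":{"type":"object","properties":{"x":{"type":"number"},"y":{"type":"number"},"z":{"type":"number"},"twist":{"type":"number"},"jaw":{"type":"number"}}}}},"required":["series"]}

```bash
ls; mkdir -p pics
cat > h.py <<'E'
import numpy as np, cv2
from workcell import bot
def snap(name,tag):
    im,d=bot.camera(name); cv2.imwrite(f'pics/{tag}.png',im[:,:,::-1]); np.save(f'pics/{tag}.npy',d); return im,d
def world(name,u,v,depth):
    c=bot.camera_info(name);K=np.array(c['camera_matrix'],float);D=np.array(c['D'],float);R=np.array(c['R']);t=np.array(c['t'])
    p=cv2.undistortPoints(np.array([[[u,v]]],float),K,D)[0,0]
    return R.T@(np.array([p[0]*depth,p[1]*depth,depth])-t)
def onz(name,u,v,z):
    a=world(name,u,v,0.0);b=world(name,u,v,1.0);s=(z-a[2])/(b[2]-a[2]);return a+s*(b-a)
def proj(name,X):
    c=bot.camera_info(name);r=cv2.Rodrigues(np.array(c['R'],float))[0]
    return cv2.projectPoints(np.array(X,float).reshape(-1,3),r,np.array(c['t'],float),np.array(c['camera_matrix'],float),np.array(c['D'],float))[0][:,0]
E
python3 - <<'E'
from h import *
np.set_printoptions(precision=4,suppress=True)
for n in('top','side'):
    snap(n,n+'0');c=bot.camera_info(n);print(c); print(-np.array(c['R']).T@np.array(c['t']))
print(bot.get_obs())
E
```

```text
pics
{'camera_matrix': array([[368.4685,   0.    , 320.1131],
       [  0.    , 368.4685, 199.7205],
       [  0.    ,   0.    ,   1.    ]]), 'D': array([-0.0721,  0.    ,  0.    ,  0.    ,  0.    ]), 'R': array([[ 0.0177, -0.9997,  0.016 ],
       [-0.9972, -0.0188, -0.073 ],
       [ 0.0733, -0.0147, -0.9972]]), 't': array([0.0065, 0.5242, 1.3031])}
[0.4271 0.0355 1.3376]
{'camera_matrix': array([[382.307 ,   0.    , 318.1317],
       [  0.    , 382.307 , 201.4195],
       [  0.    ,   0.    ,   1.    ]]), 'D': array([0.0188, 0.    , 0.    , 0.    , 0.    ]), 'R': array([[ 0.7165, -0.6974,  0.0184],
       [-0.4665, -0.4986, -0.7306],
       [ 0.5186,  0.5148, -0.6826]]), 't': array([-0.3339,  0.3202,  0.9489])}
[-0.1035 -0.5617  0.8878]
{'clock': 0.1, 'joint_pos': array([1.158 , 0.2413, 0.0039, 1.3352, 0.    , 1.5708]), 'joint_vel': array([-0.0011,  0.0002,  0.0031, -0.0004, -0.0007, -0.0013]), 'tau': array([ -0.0017, -37.3139,  25.3009,   0.0108,  -0.0002,   0.    ]), 'eef_pos': array([0.2003, 0.4575, 0.2305]), 'tool_rot': array([-0.3873,  0.5924,  0.3866,  0.5913]), 'ft_force': array([ 0.2826, -1.0768,  0.3618]), 'ft_torque': array([ 0.0037,  0.0448, -0.013 ]), 'grip_width': 0.0852406150898672}
```

View pics/top0.png

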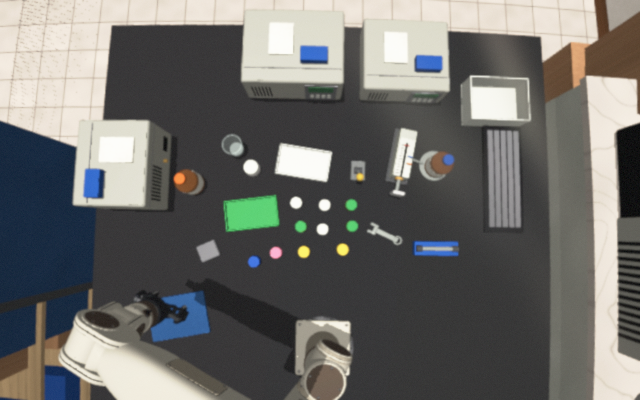

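View pics/side0.png

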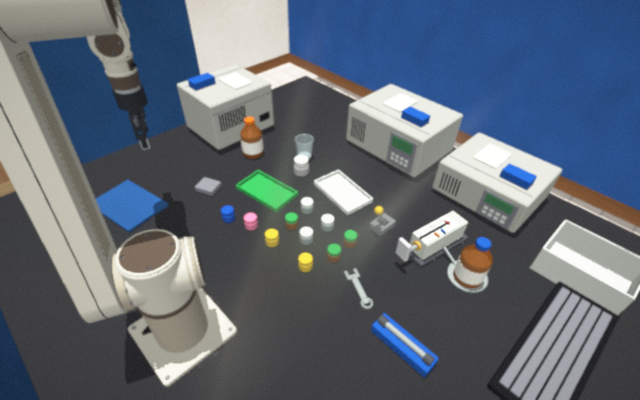

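Run:
```python
import cv2
a=cv2.imread('pics/top0.png')
cv2.imwrite('pics/t0a.png',cv2.resize(a[125:275,215:375],None,fx=5,fy=5,interpolation=cv2.INTER_CUBIC)[:600 if 0 else 750][:,:][0:750] if 0 else cv2.resize(a[140:260,220:375],None,fx=5,fy=5,interpolation=cv2.INTER_CUBIC))
cv2.imwrite('pics/t0b.png',cv2.resize(a[120:210,345:465],None,fx=6,fy=6,interpolation=cv2.INTER_CUBIC))
b=cv2.imread('pics/side0.png')
cv2.imwrite('pics/s0a.png',cv2.resize(b[170:275,200:360],None,fx=5,fy=5,interpolation=cv2.INTER_CUBIC))
cv2.imwrite('pics/s0b.png',cv2.resize(b[195:295,360:500],None,fx=5.5,fy=5.5,interpolation=cv2.INTER_CUBIC))
```

```text
(no output)
```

View pics/t0a.png

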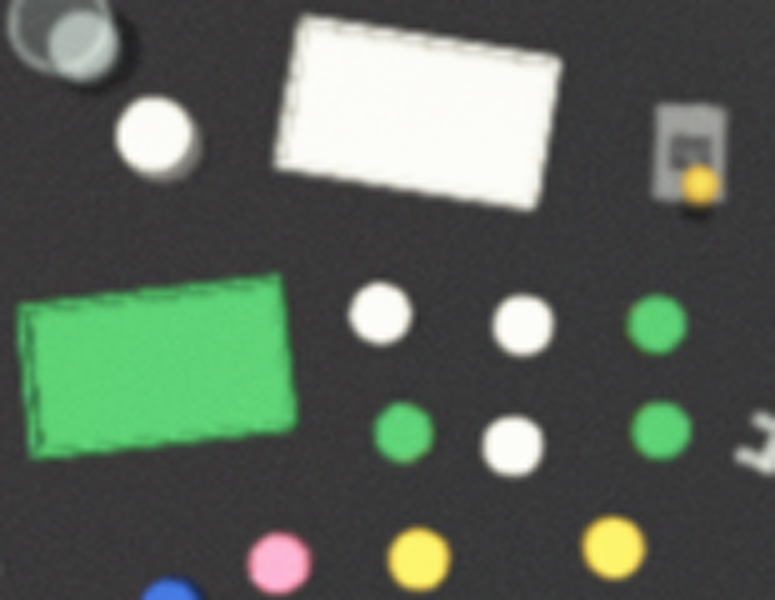

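View pics/t0b.png

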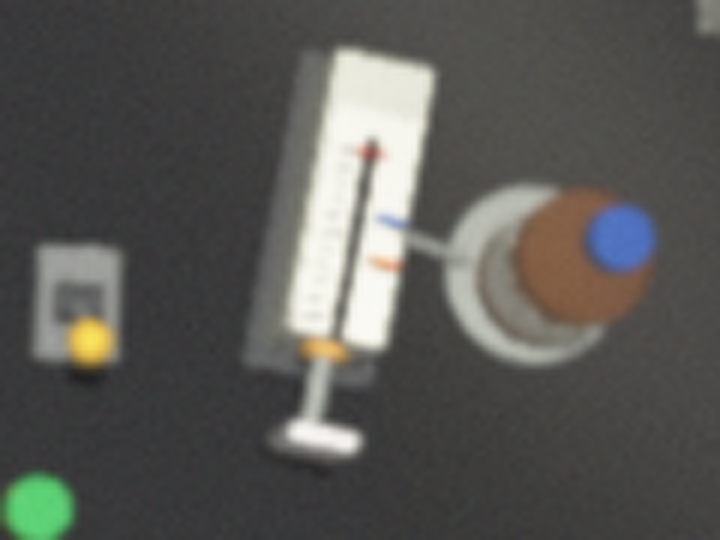

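View pics/s0a.png

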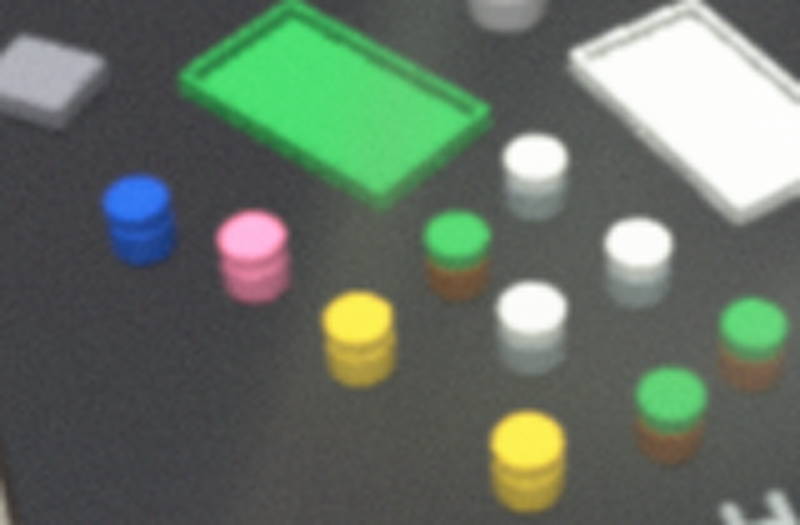

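View pics/s0b.png

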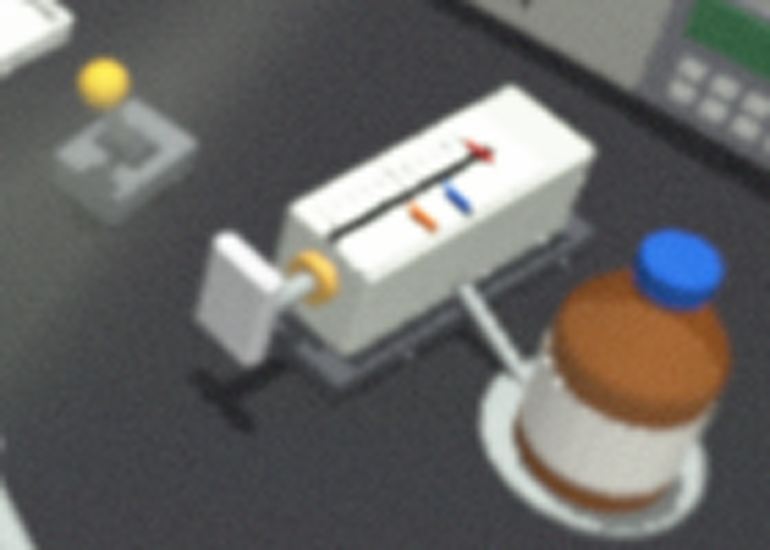

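```bash
cat >> h.py <<'E'
from scipy.spatial.transform import Rotation as Ro
def yawjaw():
    R=Ro.from_quat(bot.get_obs()['tool_rot']).as_matrix(); return R
E
python3 - <<'E'
from h import *
np.set_printoptions(precision=4,suppress=True)
print(yawjaw())
A=lambda p:(p[0]/5-.4+220,p[1]/5-.4+140)
B=lambda p:(p[0]/6-.42+345,p[1]/6-.42+120)
for n,p in dict(c1=(381,314),c2=(523,325),c3=(513,446),a1=(404,432),a2=(657,324),a3=(661,431)).items(): print(n,onz('top',*A(p),.04))
for n,cs in dict(white=[(300,15),(562,58),(537,210),(274,168)],green=[(18,305),(280,275),(297,430),(33,460)]).items():
    P=np.array([onz('top',*A(c),.018) for c in cs]);print(n,P.mean(0),[np.linalg.norm(P[i]-P[i-1]) for i in range(4)])
    d=P[0]+P[3]-P[1]-P[2];print('y axis',np.degrees(np.arctan2(d[1],d[0])))
P=np.array([onz('top',*B(c),.025) for c in [(38,243),(123,243),(120,362),(32,362)]]);print('valve',P.mean(0),P)
print('ball',onz('top',*B((90,342)),.092))
for n,p,z in [('ptr',(370,152),.086),('blue',(392,220),.084),('orange',(386,265),.084),('handle',(318,438),.105),('hL',(285,430),.105),('hR',(362,442),.105),('hous',(340,48),.083),('hous',(436,68),.083),('hous',(385,350),.083),('hous',(285,328),.083),('bottlemat',(538,275),0),('slot0',(372,145),.083),('slot1',(337,335),.083)]: print(n,onz('top',*B(p),z))
d=np.load('pics/top0.npy')
for n,p in [('ptr',(370,152)),('hd',(318,438)),('ball',(90,342)),('c',None)]:
    if p: u,v=B(p);print(n,world('top',u,v,d[int(round(v)),int(round(u))]))
E
```

```text
[[-0.0008 -0.916   0.4012]
 [-0.0017  0.4012  0.916 ]
 [-1.      0.     -0.0019]]
c1 [0.5113 0.102  0.04  ]
c2 [0.5054 0.0017 0.04  ]
c3 [0.4202 0.0073 0.04  ]
a1 [0.4286 0.084  0.04  ]
a2 [ 0.5079 -0.093   0.04  ]
a3 [ 0.4325 -0.0968  0.04  ]
white [0.6595 0.0796 0.018 ] [np.float64(0.11367521110643986), np.float64(0.19305226580618262), np.float64(0.11275685745542856), np.float64(0.19220771387869695)]
y axis 81.83186835730966
green [0.4715 0.2629 0.018 ] [np.float64(0.11175218624274198), np.float64(0.1896714053714575), np.float64(0.11185774937127056), np.float64(0.19000460573227762)]
y axis 97.6063832967362
valve [ 0.6336 -0.1171  0.025 ] [[ 0.6691 -0.0925  0.025 ]
 [ 0.6703 -0.1438  0.025 ]
 [ 0.598  -0.1425  0.025 ]
 [ 0.5969 -0.0896  0.025 ]]
ball [ 0.6004 -0.1162  0.092 ]
ptr [ 0.7157 -0.279   0.086 ]
blue [ 0.6765 -0.2922  0.084 ]
orange [ 0.65   -0.2886  0.084 ]
handle [ 0.5468 -0.2441  0.105 ]
hL [ 0.551  -0.2254  0.105 ]
hR [ 0.545  -0.2692  0.105 ]
hous [ 0.7777 -0.2624  0.083 ]
hous [ 0.7674 -0.319   0.083 ]
hous [ 0.6007 -0.2881  0.083 ]
hous [ 0.6122 -0.2299  0.083 ]
bottlemat [ 0.661  -0.4056  0.    ]
slot0 [ 0.7206 -0.2809  0.083 ]
slot1 [ 0.6088 -0.2601  0.083 ]
ptr [ 0.7156 -0.2789  0.0864]
hd [ 0.5469 -0.2445  0.1036]
ball [ 0.5986 -0.1147  0.1045]
```

Call:
{"method": "step_arm", "body": {"series": [{"x": 22.8, "y": -37.3, "z": -10, "twist": -59, "jaw": 6.2}, {"x": 22.8, "y": -37.3, "z": -10, "twist": -59, "jaw": 6.2}, {"x": 22.8, "y": -37.3, "z": -10, "twist": -59, "jaw": 6.2}, {"x": 22.8, "y": -37.3, "z": -10, "twist": -59, "jaw": 6.2}, {"x": 22.8, "y": -37.3, "z": -10, "twist": -59, "jaw": 6.2}, {"x": 22.8, "y": -37.3, "z": -10, "twist": -59, "jaw": 6.2}, {"x": 22.8, "y": -37.3, "z": -10, "twist": -59, "jaw": 6.2}, {"x": 22.8, "y": -37.3, "z": -10, "twist": -59, "jaw": 6.2}, {"x": 22.8, "y": -37.3, "z": -10, "twist": -59, "jaw": 6.2}, {"x": 22.8, "y": -37.3, "z": -10, "twist": -59, "jaw": 6.2}]}}

```text
clock: 0.93
eef_pos: [0.4123, 0.1094, 0.1372]
tool_rot: [-0.045, 0.706, 0.045, 0.705]
ft_force: [0.8, 0.2, -0.5]
grip_width: 0.0616
```

Call:
{"method": "step_arm", "body": {"series": [{"x": 1.6, "y": -2.5, "z": -1, "jaw": 6.2}, {"x": 1.6, "y": -2.5, "z": -4, "jaw": 6.2}, {"x": 1.6, "y": -2.5, "z": -7, "jaw": 6.2}, {"x": 1.6, "y": -2.5, "z": -10, "jaw": 6.2}, {"x": 1.6, "y": -2.5, "z": -12.5, "jaw": 6.2}, {"x": 1.6, "y": -2.5, "z": -12.5, "jaw": 6.2}, {"x": 1.6, "y": -2.5, "z": -12.5, "jaw": 6.2}]}}

```text
$.series[0]: bad value
```

Run:
```python
from h import *
im,d=snap('side','s1'); cv2.imwrite('pics/s1c.png',cv2.resize(im[150:290,200:380,::-1],None,fx=4.2,fy=4.2,interpolation=cv2.INTER_CUBIC))
```

```text
(no output)
```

View pics/s1c.png

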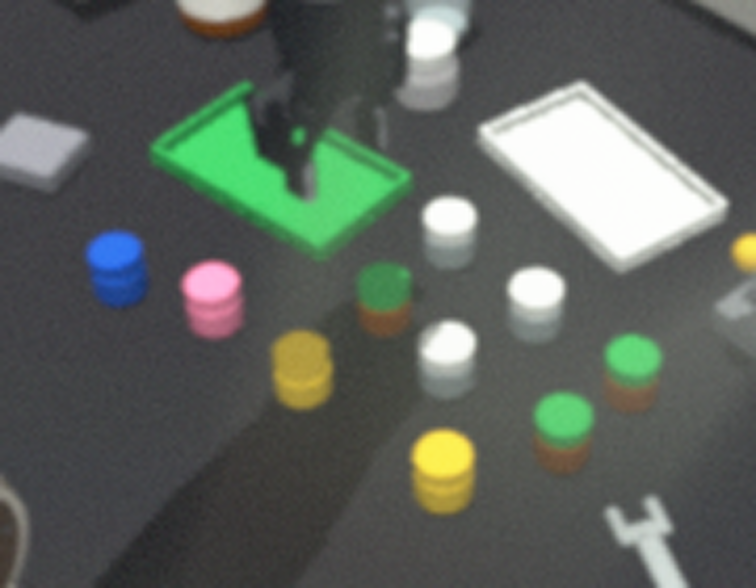

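The twist field is mandatory, so that call was refused. The picture shows the arm hovering by the green tray, with the vials undisturbed.

Call:
{"method": "step_arm", "body": {"series": [{"x": 1.6, "y": -2.5, "z": -1, "twist": 0, "jaw": 6.2}, {"x": 1.6, "y": -2.5, "z": -4, "twist": 0, "jaw": 6.2}, {"x": 1.6, "y": -2.5, "z": -7, "twist": 0, "jaw": 6.2}, {"x": 1.6, "y": -2.5, "z": -10, "twist": 0, "jaw": 6.2}, {"x": 1.6, "y": -2.5, "z": -12.5, "twist": 0, "jaw": 6.2}, {"x": 1.6, "y": -2.5, "z": -12.5, "twist": 0, "jaw": 6.2}, {"x": 1.6, "y": -2.5, "z": -12.5, "twist": 0, "jaw": 6.2}]}}

```text
clock: 1.57
eef_pos: [0.4294, 0.078, 0.0097]
tool_rot: [-0.044, 0.708, 0.04, 0.704]
ft_force: [0.4, 0.3, -0.1]
grip_width: 0.062
```

Run:
```python
from h import *
im,d=snap('side','s1'); cv2.imwrite('pics/s1d.png',cv2.resize(im[150:290,200:380,::-1],None,fx=4.2,fy=4.2,interpolation=cv2.INTER_CUBIC))
```

```text
(no output)
```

View pics/s1d.png

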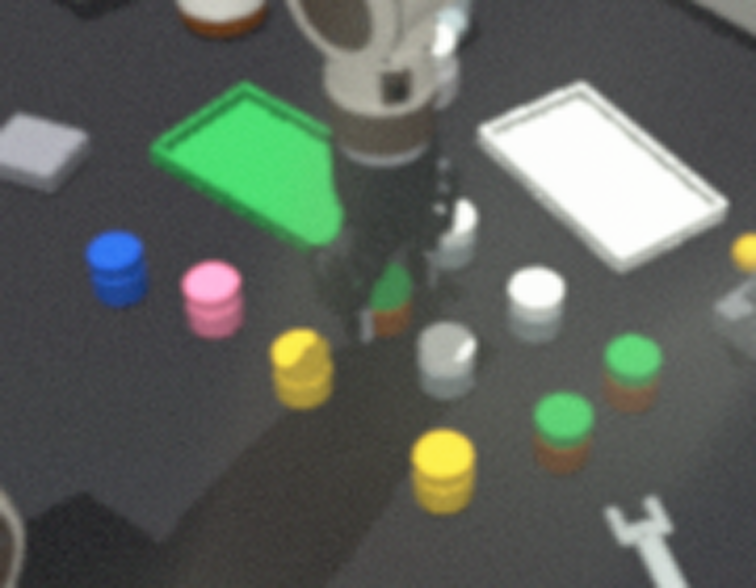

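Call:
{"method": "step_arm", "body": {"series": [{"x": 0, "y": 0.6, "z": 0, "twist": 0, "jaw": 6.2}, {"x": 0, "y": 0.6, "z": 0, "twist": 0, "jaw": 3.2}, {"x": 0, "y": 0.6, "z": 0, "twist": 0, "jaw": 3.2}, {"x": 0, "y": 0.6, "z": 0, "twist": 0, "jaw": 3.2}, {"x": 0, "y": 0.6, "z": 0, "twist": 0, "jaw": 3.2}, {"x": 0, "y": 0.6, "z": 0, "twist": 0, "jaw": 3.2}]}}

```text
clock: 2.12
eef_pos: [0.4328, 0.0852, 0.013]
tool_rot: [-0.044, 0.705, 0.041, 0.706]
ft_force: [-0.8, 1.3, 5.7]
grip_width: 0.0383
```

Call:
{"method": "step_arm", "body": {"series": [{"x": 0, "y": 0, "z": 3, "twist": 0, "jaw": 3.2}, {"x": 0.5, "y": 3, "z": 5, "twist": 0, "jaw": 3.2}, {"x": 1, "y": 7, "z": 5, "twist": 0, "jaw": 3.2}, {"x": 1.6, "y": 11, "z": 5, "twist": 0, "jaw": 3.2}, {"x": 2.2, "y": 15, "z": 5, "twist": 0, "jaw": 3.2}, {"x": 2.8, "y": 19, "z": 5, "twist": 0, "jaw": 3.2}, {"x": 3.2, "y": 22.9, "z": 5, "twist": 0, "jaw": 3.2}, {"x": 3.2, "y": 22.9, "z": 5, "twist": 0, "jaw": 3.2}, {"x": 3.2, "y": 22.9, "z": 4, "twist": 0, "jaw": 3.2}, {"x": 3.2, "y": 22.9, "z": 2.5, "twist": 0, "jaw": 3.2}]}}

```text
clock: 2.95
eef_pos: [0.4656, 0.3151, 0.0391]
tool_rot: [-0.044, 0.704, 0.042, 0.708]
ft_force: [0.9, -0.7, -1.4]
grip_width: 0.0383
```

Call:
{"method": "step_arm", "body": {"series": [{"x": 0, "y": 0, "z": -1.2, "twist": 0, "jaw": 3.2}, {"x": 0, "y": 0, "z": -2, "twist": 0, "jaw": 3.2}, {"x": 0, "y": 0, "z": -2, "twist": 0, "jaw": 3.2}, {"x": 0, "y": 0, "z": -2, "twist": 0, "jaw": 5.8}, {"x": 0, "y": 0, "z": -2, "twist": 0, "jaw": 5.8}, {"x": 0, "y": 0, "z": -2, "twist": 0, "jaw": 5.8}, {"x": 0, "y": 0, "z": -2, "twist": 0, "jaw": 5.8}, {"x": 0, "y": 0, "z": 0, "twist": 0, "jaw": 5.8}, {"x": 0, "y": 0, "z": 3, "twist": 0, "jaw": 5.8}, {"x": 0, "y": 0, "z": 6, "twist": 0, "jaw": 5.8}]}}

```text
clock: 3.78
eef_pos: [0.4647, 0.3143, 0.099]
tool_rot: [-0.045, 0.705, 0.041, 0.707]
ft_force: [0.6, -0.2, 0.8]
grip_width: 0.0582
```

Run:
```python
from h import *
im,d=snap('side','s2'); cv2.imwrite('pics/s2c.png',cv2.resize(im[120:290,200:400,::-1],None,fx=3.5,fy=3.5,interpolation=cv2.INTER_CUBIC))
print(bot.get_obs()['eef_pos'],bot.get_obs()['grip_width'])
```

```text
[0.46854111 0.31694483 0.10649798] 0.057986012240122786
```

View pics/s2c.png

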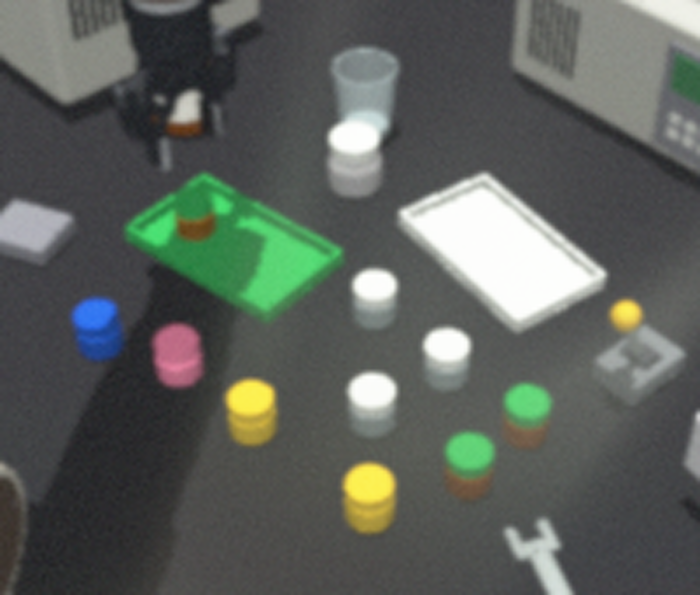

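Call:
{"method": "step_arm", "body": {"series": [{"x": 0.5, "y": -4, "z": 0, "twist": 0, "jaw": 6.0}, {"x": 1, "y": -8, "z": 0, "twist": 0, "jaw": 6.0}, {"x": 1.5, "y": -12, "z": 0, "twist": 0, "jaw": 6.0}, {"x": 2, "y": -16, "z": 0, "twist": 0, "jaw": 6.0}, {"x": 2.5, "y": -20, "z": 0, "twist": 0, "jaw": 6.0}, {"x": 3, "y": -24, "z": 0, "twist": 0, "jaw": 6.0}, {"x": 3.5, "y": -28, "z": 0, "twist": 0, "jaw": 6.0}, {"x": 3.9, "y": -32, "z": 0, "twist": 0, "jaw": 6.0}, {"x": 3.9, "y": -36, "z": 0, "twist": 0, "jaw": 6.0}, {"x": 3.9, "y": -40, "z": 0, "twist": 0, "jaw": 6.0}]}}

```text
clock: 4.67
eef_pos: [0.5076, -0.0851, 0.1068]
tool_rot: [-0.042, 0.701, 0.043, 0.711]
ft_force: [0.7, -0.4, -0.6]
grip_width: 0.0598
```

Run:
```python
from h import *
print(bot.get_obs()['eef_pos'],bot.get_obs()['grip_width'],bot.get_obs()['joint_vel'])
```

```text
[ 0.50755798 -0.08507709  0.10677775] 0.0598368406724354 [-0.93426303  0.11826603  0.17404493  0.05660967  0.01460125 -0.9267514 ]
```

Call:
{"method": "step_arm", "body": {"series": [{"x": 0, "y": -0.8, "z": 0, "twist": 0, "jaw": 6.0}, {"x": 0, "y": -0.8, "z": -3, "twist": 0, "jaw": 6.0}, {"x": 0, "y": -0.8, "z": -6, "twist": 0, "jaw": 6.0}, {"x": 0, "y": -0.8, "z": -8.5, "twist": 0, "jaw": 6.0}, {"x": 0, "y": -0.8, "z": -9.4, "twist": 0, "jaw": 6.0}, {"x": 0, "y": -0.8, "z": -9.4, "twist": 0, "jaw": 6.0}, {"x": 0, "y": -0.8, "z": -9.4, "twist": 0, "jaw": 3.2}, {"x": 0, "y": -0.8, "z": -9.4, "twist": 0, "jaw": 3.2}, {"x": 0, "y": -0.8, "z": -9.4, "twist": 0, "jaw": 3.2}, {"x": 0, "y": -0.8, "z": -9.4, "twist": 0, "jaw": 3.2}]}}

```text
clock: 5.5
eef_pos: [0.5092, -0.0931, 0.0145]
tool_rot: [-0.043, 0.699, 0.043, 0.712]
ft_force: [-0.1, 0.4, 4.4]
grip_width: 0.0382
```

Call:
{"method": "step_arm", "body": {"series": [{"x": 0, "y": 0, "z": 3.5, "twist": 0, "jaw": 3.2}, {"x": -0.2, "y": 2.5, "z": 6, "twist": 0, "jaw": 3.2}, {"x": -0.6, "y": 6.5, "z": 6, "twist": 0, "jaw": 3.2}, {"x": -1, "y": 10.5, "z": 6, "twist": 0, "jaw": 3.2}, {"x": -1.5, "y": 14.5, "z": 6, "twist": 0, "jaw": 3.2}, {"x": -2, "y": 18.5, "z": 6, "twist": 0, "jaw": 3.2}, {"x": -2.5, "y": 22.5, "z": 6, "twist": 0, "jaw": 3.2}, {"x": -3, "y": 26.5, "z": 6, "twist": 0, "jaw": 3.2}, {"x": -3.5, "y": 30.5, "z": 6, "twist": 0, "jaw": 3.2}, {"x": -3.8, "y": 34.5, "z": 6, "twist": 0, "jaw": 3.2}]}}

```text
clock: 6.33
eef_pos: [0.4707, 0.2541, 0.0756]
tool_rot: [-0.043, 0.699, 0.044, 0.713]
ft_force: [0.8, -0.4, -0.7]
grip_width: 0.0382
```

Call:
{"method": "step_arm", "body": {"series": [{"x": 0.1, "y": 0.9, "z": 0, "twist": 0, "jaw": 3.2}, {"x": 0.1, "y": 0.9, "z": -2.5, "twist": 0, "jaw": 3.2}, {"x": 0.1, "y": 0.9, "z": -4.5, "twist": 0, "jaw": 3.2}, {"x": 0.1, "y": 0.9, "z": -5.6, "twist": 0, "jaw": 3.2}, {"x": 0.1, "y": 0.9, "z": -5.6, "twist": 0, "jaw": 3.2}, {"x": 0.1, "y": 0.9, "z": -5.6, "twist": 0, "jaw": 5.8}, {"x": 0.1, "y": 0.9, "z": -5.6, "twist": 0, "jaw": 5.8}, {"x": 0.1, "y": 0.9, "z": -5.6, "twist": 0, "jaw": 5.8}, {"x": 0.1, "y": 0.9, "z": -3.6, "twist": 0, "jaw": 5.8}, {"x": 0.1, "y": 0.9, "z": 0, "twist": 0, "jaw": 5.8}]}}

```text
clock: 7.17
eef_pos: [0.4687, 0.2611, 0.0728]
tool_rot: [-0.044, 0.702, 0.042, 0.71]
ft_force: [0.8, -1.0, -0.2]
grip_width: 0.0581
```

Run:
```python
from h import *
im,d=snap('top','t3'); cv2.imwrite('pics/t3c.png',cv2.resize(im[130:270,210:370,::-1],None,fx=4.2,fy=4.2,interpolation=cv2.INTER_CUBIC))
print(bot.get_obs()['eef_pos'],bot.get_obs()['grip_width'])
```

```text
[0.47436155 0.26422965 0.08251825] 0.05798940983818267
```

View pics/t3c.png

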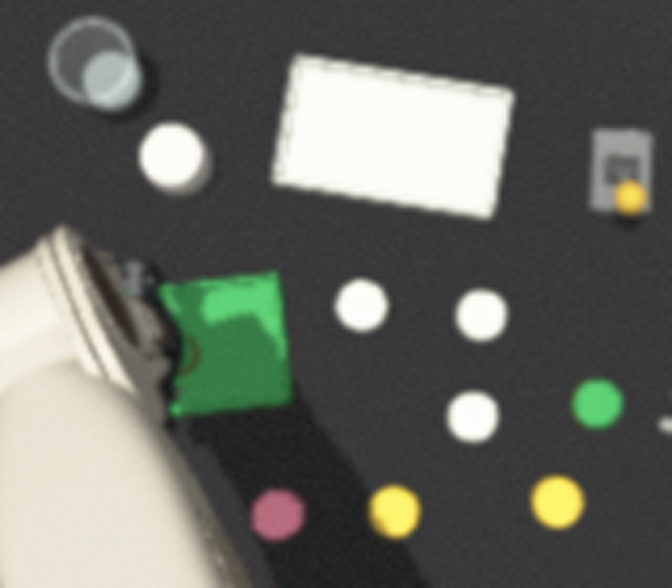

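Call:
{"method": "step_arm", "body": {"series": [{"x": -0.5, "y": -4, "z": 2, "twist": 0, "jaw": 6.0}, {"x": -1, "y": -8, "z": 2, "twist": 0, "jaw": 6.0}, {"x": -1.5, "y": -12, "z": 2, "twist": 0, "jaw": 6.0}, {"x": -2, "y": -16, "z": 2, "twist": 0, "jaw": 6.0}, {"x": -2.5, "y": -20, "z": 2, "twist": 0, "jaw": 6.0}, {"x": -3, "y": -24, "z": 2, "twist": 0, "jaw": 6.0}, {"x": -3.5, "y": -28, "z": 2, "twist": 0, "jaw": 6.0}, {"x": -4.2, "y": -32, "z": 2, "twist": 0, "jaw": 6.0}, {"x": -4.2, "y": -36, "z": 2, "twist": 0, "jaw": 6.0}, {"x": -4.2, "y": -36, "z": 0, "twist": 0, "jaw": 6.0}]}}

```text
clock: 8.05
eef_pos: [0.436, -0.1034, 0.0866]
tool_rot: [-0.04, 0.693, 0.039, 0.719]
ft_force: [1.2, -0.2, 0.8]
grip_width: 0.06
```

Call:
{"method": "step_arm", "body": {"series": [{"x": -0.4, "y": 0.7, "z": 0, "twist": 0, "jaw": 6.0}, {"x": -0.4, "y": 0.7, "z": -1, "twist": 0, "jaw": 6.0}, {"x": -0.4, "y": 0.7, "z": -4, "twist": 0, "jaw": 6.0}, {"x": -0.4, "y": 0.7, "z": -6.5, "twist": 0, "jaw": 6.0}, {"x": -0.4, "y": 0.7, "z": -7.4, "twist": 0, "jaw": 6.0}, {"x": -0.4, "y": 0.7, "z": -7.4, "twist": 0, "jaw": 6.0}, {"x": -0.4, "y": 0.7, "z": -7.4, "twist": 0, "jaw": 3.2}, {"x": -0.4, "y": 0.7, "z": -7.4, "twist": 0, "jaw": 3.2}, {"x": -0.4, "y": 0.7, "z": -7.4, "twist": 0, "jaw": 3.2}, {"x": -0.4, "y": 0.7, "z": -7.4, "twist": 0, "jaw": 3.2}]}}

```text
clock: 8.88
eef_pos: [0.4333, -0.0963, 0.0144]
tool_rot: [-0.041, 0.692, 0.039, 0.72]
ft_force: [-1.6, 1.2, 7.1]
grip_width: 0.0384
```

Call:
{"method": "step_arm", "body": {"series": [{"x": 0, "y": 0, "z": 3.5, "twist": 0, "jaw": 3.2}, {"x": 0.5, "y": 2.5, "z": 6, "twist": 0, "jaw": 3.2}, {"x": 1, "y": 6.5, "z": 6, "twist": 0, "jaw": 3.2}, {"x": 1.5, "y": 10.5, "z": 6, "twist": 0, "jaw": 3.2}, {"x": 2, "y": 14.5, "z": 6, "twist": 0, "jaw": 3.2}, {"x": 2.5, "y": 18.5, "z": 6, "twist": 0, "jaw": 3.2}, {"x": 3.2, "y": 22.5, "z": 6, "twist": 0, "jaw": 3.2}, {"x": 4, "y": 26.5, "z": 6, "twist": 0, "jaw": 3.2}, {"x": 4.5, "y": 30.8, "z": 6, "twist": 0, "jaw": 3.2}, {"x": 4.5, "y": 30.8, "z": 6, "twist": 0, "jaw": 3.2}]}}

```text
clock: 9.72
eef_pos: [0.4807, 0.2194, 0.0762]
tool_rot: [-0.041, 0.69, 0.043, 0.722]
ft_force: [0.0, -0.1, -0.3]
grip_width: 0.0383
```

Call:
{"method": "step_arm", "body": {"series": [{"x": -0.2, "y": -0.8, "z": 0, "twist": 0, "jaw": 3.2}, {"x": -0.2, "y": -0.8, "z": -1, "twist": 0, "jaw": 3.2}, {"x": -0.2, "y": -0.8, "z": -3.5, "twist": 0, "jaw": 3.2}, {"x": -0.2, "y": -0.8, "z": -5.5, "twist": 0, "jaw": 3.2}, {"x": -0.2, "y": -0.8, "z": -5.6, "twist": 0, "jaw": 3.2}, {"x": -0.2, "y": -0.8, "z": -5.6, "twist": 0, "jaw": 5.8}, {"x": -0.2, "y": -0.8, "z": -5.6, "twist": 0, "jaw": 5.8}, {"x": -0.2, "y": -0.8, "z": -5.6, "twist": 0, "jaw": 5.8}, {"x": -0.2, "y": -0.8, "z": -3.6, "twist": 0, "jaw": 5.8}, {"x": -0.2, "y": -0.8, "z": 0, "twist": 0, "jaw": 5.8}]}}

```text
clock: 10.55
eef_pos: [0.4755, 0.2094, 0.0735]
tool_rot: [-0.042, 0.693, 0.042, 0.719]
ft_force: [0.2, -0.3, 0.5]
grip_width: 0.0579
```

Run:
```python
from h import *
im,d=snap('side','s4'); cv2.imwrite('pics/s4c.png',cv2.resize(im[120:290,200:400,::-1],None,fx=3.5,fy=3.5,interpolation=cv2.INTER_CUBIC))
print(bot.get_obs()['eef_pos'],bot.get_obs()['grip_width']);print(yawjaw())
```

```text
[0.48138711 0.2120979  0.08301134] 0.057979721081839915
[[ 0.0516538  -0.11929911  0.9915138 ]
 [ 0.00829511  0.99285619  0.11902849]
 [-0.9986306   0.00207644  0.0522744 ]]
```

View pics/s4c.png

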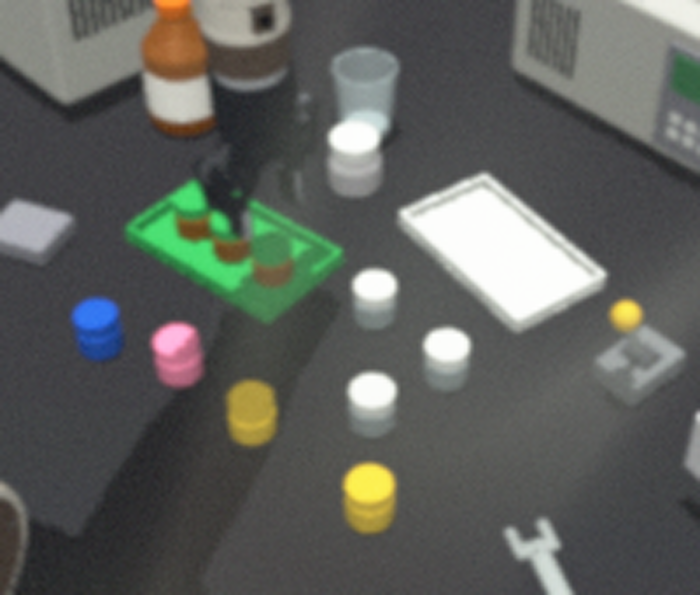

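Call:
{"method": "step_arm", "body": {"series": [{"x": -1, "y": -4, "z": 3, "twist": -7, "jaw": 6.0}, {"x": -2, "y": -8, "z": 5, "twist": -15, "jaw": 6.0}, {"x": -3.5, "y": -12, "z": 6, "twist": -15, "jaw": 6.0}, {"x": -5, "y": -16, "z": 6, "twist": -15, "jaw": 6.0}, {"x": -6.1, "y": -20, "z": 6, "twist": -15, "jaw": 6.0}, {"x": -6.1, "y": -20.5, "z": 6, "twist": -15, "jaw": 6.0}, {"x": -6.1, "y": -20.5, "z": 6, "twist": -15, "jaw": 6.0}, {"x": -6.1, "y": -20.5, "z": 2.5, "twist": -15, "jaw": 6.0}, {"x": -6.1, "y": -20.5, "z": -1, "twist": -15, "jaw": 6.0}]}}

```text
clock: 11.35
eef_pos: [0.424, 0.0066, 0.0752]
tool_rot: [0.051, 0.683, -0.051, 0.727]
ft_force: [1.0, 0.0, -0.3]
grip_width: 0.0602
```

Run:
```python
from h import *
print(bot.get_obs()['eef_pos'],bot.get_obs()['grip_width']);print(yawjaw())
```

```text
[0.42403822 0.00655403 0.07524857] 0.06022493120196753
[[ 0.06202671  0.14365174  0.98768257]
 [-0.00499617  0.98962033 -0.14361981]
 [-0.99806198  0.00397364  0.06210061]]
```

Call:
{"method": "step_arm", "body": {"series": [{"x": -0.3, "y": 0.1, "z": -1, "twist": 0, "jaw": 6.0}, {"x": -0.3, "y": 0.1, "z": -4, "twist": 0, "jaw": 6.0}, {"x": -0.3, "y": 0.1, "z": -6.2, "twist": 0, "jaw": 6.0}, {"x": -0.3, "y": 0.1, "z": -6.2, "twist": 0, "jaw": 6.0}, {"x": -0.3, "y": 0.1, "z": -6.2, "twist": 0, "jaw": 3.2}, {"x": -0.3, "y": 0.1, "z": -6.2, "twist": 0, "jaw": 3.2}, {"x": -0.3, "y": 0.1, "z": -6.2, "twist": 0, "jaw": 3.2}, {"x": -0.3, "y": 0.1, "z": -6.2, "twist": 0, "jaw": 3.2}, {"x": -0.3, "y": 0.1, "z": -3, "twist": 0, "jaw": 3.2}, {"x": -0.3, "y": 0.1, "z": 1, "twist": 0, "jaw": 3.2}]}}

```text
clock: 12.18
eef_pos: [0.4184, 0.0075, 0.0844]
tool_rot: [0.051, 0.685, -0.051, 0.725]
ft_force: [1.0, 0.1, -0.3]
grip_width: 0.0386
```

Call:
{"method": "step_arm", "body": {"series": [{"x": 3.6, "y": 1.8, "z": 0, "twist": 0, "jaw": 3.2}, {"x": 7.2, "y": 3.6, "z": 0, "twist": 0, "jaw": 3.2}, {"x": 10.8, "y": 5.4, "z": 0, "twist": 0, "jaw": 3.2}, {"x": 14.4, "y": 7.2, "z": 0, "twist": 0, "jaw": 3.2}, {"x": 18, "y": 9, "z": 0, "twist": 0, "jaw": 3.2}, {"x": 21.6, "y": 10.8, "z": 0, "twist": 0, "jaw": 3.2}, {"x": 24.9, "y": 12.4, "z": 0, "twist": 0, "jaw": 3.2}, {"x": 24.9, "y": 12.4, "z": 0, "twist": 0, "jaw": 3.2}, {"x": 24.9, "y": 12.4, "z": 0, "twist": 0, "jaw": 3.2}, {"x": 24.9, "y": 12.4, "z": 0, "twist": 0, "jaw": 3.2}]}}

```text
clock: 13.02
eef_pos: [0.6669, 0.1315, 0.0843]
tool_rot: [0.05, 0.685, -0.051, 0.725]
ft_force: [-0.0, 0.3, 0.4]
grip_width: 0.0383
```

Run:
```python
from h import *
im,d=snap('side','s5'); cv2.imwrite('pics/s5c.png',cv2.resize(im[120:290,200:400,::-1],None,fx=3.5,fy=3.5,interpolation=cv2.INTER_CUBIC))
print(bot.get_obs()['eef_pos'],bot.get_obs()['grip_width']);print(yawjaw())
```

```text
[0.66653238 0.13113802 0.08478301] 0.03851838236209553
[[ 0.05513774  0.14387482  0.98805863]
 [-0.0053652   0.98959241 -0.14379876]
 [-0.99846434  0.00262761  0.05533581]]
```

View pics/s5c.png

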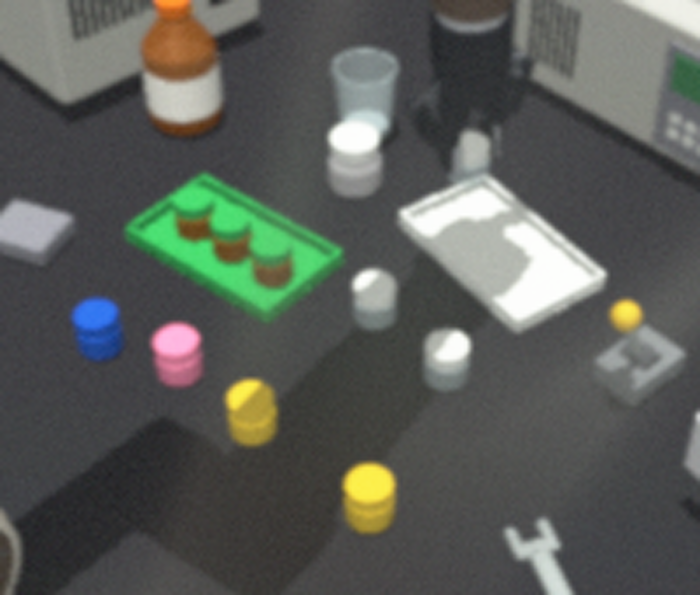

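Call:
{"method": "step_arm", "body": {"series": [{"x": 0, "y": 0, "z": -3, "twist": 0, "jaw": 3.2}, {"x": 0, "y": 0, "z": -5.5, "twist": 0, "jaw": 3.2}, {"x": 0, "y": 0, "z": -6.5, "twist": 0, "jaw": 3.2}, {"x": 0, "y": 0, "z": -6.5, "twist": 0, "jaw": 3.2}, {"x": 0, "y": 0, "z": -6.5, "twist": 0, "jaw": 5.8}, {"x": 0, "y": 0, "z": -6.5, "twist": 0, "jaw": 5.8}, {"x": 0, "y": 0, "z": -6.5, "twist": 0, "jaw": 5.8}, {"x": 0, "y": 0, "z": -5, "twist": 0, "jaw": 5.8}, {"x": 0, "y": 0, "z": -2, "twist": 0, "jaw": 5.8}, {"x": 0, "y": 0, "z": 2, "twist": 0, "jaw": 5.8}]}}

```text
clock: 13.9
eef_pos: [0.6638, 0.1305, 0.1023]
tool_rot: [0.05, 0.688, -0.052, 0.722]
ft_force: [0.2, -0.1, 0.1]
grip_width: 0.0577
```

Call:
{"method": "step_arm", "body": {"series": [{"x": -3, "y": -2.5, "z": 0, "twist": 0, "jaw": 6.0}, {"x": -6, "y": -5, "z": 0, "twist": 0, "jaw": 6.0}, {"x": -9, "y": -7.5, "z": 0, "twist": 0, "jaw": 6.0}, {"x": -12, "y": -10, "z": 0, "twist": 0, "jaw": 6.0}, {"x": -15, "y": -12.3, "z": 0, "twist": 0, "jaw": 6.0}, {"x": -15.8, "y": -12.9, "z": 0, "twist": 0, "jaw": 6.0}, {"x": -15.8, "y": -12.9, "z": 0, "twist": 0, "jaw": 6.0}, {"x": -15.8, "y": -12.9, "z": 0, "twist": 0, "jaw": 6.0}]}}

```text
clock: 14.57
eef_pos: [0.5068, 0.0013, 0.1035]
tool_rot: [0.05, 0.687, -0.052, 0.723]
ft_force: [0.9, 0.1, -0.6]
grip_width: 0.0601
```

Run:
```python
from h import *
im,d=snap('side','s6'); cv2.imwrite('pics/s6c.png',cv2.resize(im[120:290,200:400,::-1],None,fx=3.5,fy=3.5,interpolation=cv2.INTER_CUBIC))
print(bot.get_obs()['eef_pos'],bot.get_obs()['grip_width']);print(yawjaw())
```

```text
[0.50752483 0.00175748 0.10339444] 0.06019920985043761
[[ 5.10798876e-02  1.44048813e-01  9.88251377e-01]
 [-6.48344933e-03  9.89570134e-01 -1.43905926e-01]
 [-9.98673525e-01  9.43420776e-04  5.14810644e-02]]
```

View pics/s6c.png

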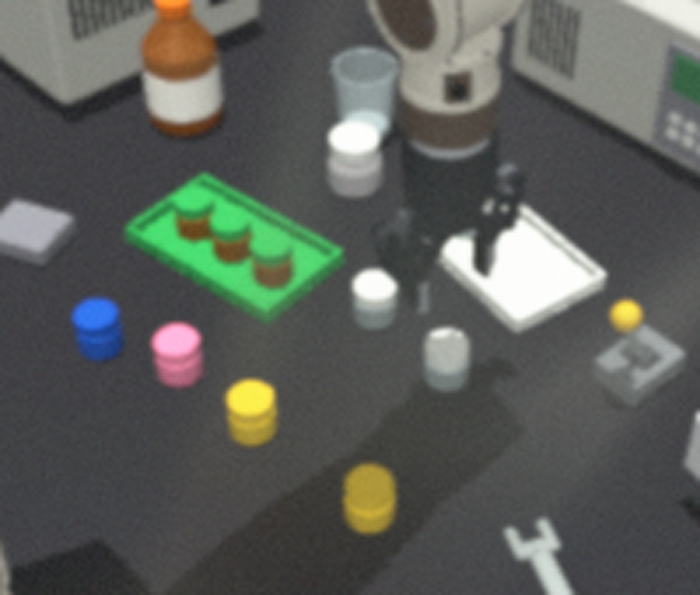

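Call:
{"method": "step_arm", "body": {"series": [{"x": -0.1, "y": 0, "z": -3.5, "twist": 0, "jaw": 6.0}, {"x": -0.1, "y": 0, "z": -7, "twist": 0, "jaw": 6.0}, {"x": -0.1, "y": 0, "z": -9, "twist": 0, "jaw": 6.0}, {"x": -0.1, "y": 0, "z": -9, "twist": 0, "jaw": 6.0}, {"x": -0.1, "y": 0, "z": -9, "twist": 0, "jaw": 3.2}, {"x": -0.1, "y": 0, "z": -9, "twist": 0, "jaw": 3.2}, {"x": -0.1, "y": 0, "z": -9, "twist": 0, "jaw": 3.2}, {"x": -0.1, "y": 0, "z": -9, "twist": 0, "jaw": 3.2}, {"x": -0.1, "y": 0, "z": -6, "twist": 0, "jaw": 3.2}, {"x": -0.1, "y": 0, "z": -2, "twist": 0, "jaw": 3.2}]}}

```text
clock: 15.45
eef_pos: [0.5038, 0.0018, 0.0819]
tool_rot: [0.05, 0.689, -0.052, 0.721]
ft_force: [0.9, -0.0, -0.1]
grip_width: 0.0382
```

Call:
{"method": "step_arm", "body": {"series": [{"x": 3.7, "y": 0.6, "z": 0, "twist": 0, "jaw": 3.2}, {"x": 7.4, "y": 1.3, "z": 0, "twist": 0, "jaw": 3.2}, {"x": 11.1, "y": 2, "z": 0, "twist": 0, "jaw": 3.2}, {"x": 14.8, "y": 2.6, "z": 0, "twist": 0, "jaw": 3.2}, {"x": 14.8, "y": 2.6, "z": 0, "twist": 0, "jaw": 3.2}, {"x": 14.8, "y": 2.6, "z": 0, "twist": 0, "jaw": 3.2}, {"x": 14.8, "y": 2.6, "z": 0, "twist": 0, "jaw": 3.2}]}}

```text
clock: 16.03
eef_pos: [0.6514, 0.0277, 0.082]
tool_rot: [0.05, 0.69, -0.052, 0.721]
ft_force: [-1.2, -0.2, -0.4]
grip_width: 0.0386
```

Call:
{"method": "step_arm", "body": {"series": [{"x": 0, "y": 0, "z": -3, "twist": 0, "jaw": 3.2}, {"x": 0, "y": 0, "z": -5.3, "twist": 0, "jaw": 3.2}, {"x": 0, "y": 0, "z": -6.3, "twist": 0, "jaw": 3.2}, {"x": 0, "y": 0, "z": -6.3, "twist": 0, "jaw": 3.2}, {"x": 0, "y": 0, "z": -6.3, "twist": 0, "jaw": 5.8}, {"x": 0, "y": 0, "z": -6.3, "twist": 0, "jaw": 5.8}, {"x": 0, "y": 0, "z": -6.3, "twist": 0, "jaw": 5.8}, {"x": 0, "y": 0, "z": -5, "twist": 0, "jaw": 5.8}, {"x": 0, "y": 0, "z": -2, "twist": 0, "jaw": 5.8}, {"x": 0, "y": 0, "z": 2, "twist": 0, "jaw": 5.8}]}}

```text
clock: 16.87
eef_pos: [0.6483, 0.0276, 0.0994]
tool_rot: [0.049, 0.692, -0.053, 0.718]
ft_force: [-0.1, 0.9, -0.7]
grip_width: 0.0577
```

c1 at (0.5113, 0.102): dx −13.7, dy +7.4.

Call:
{"method": "step_arm", "body": {"series": [{"x": -3.6, "y": 1.9, "z": 0, "twist": 0, "jaw": 6.0}, {"x": -7.2, "y": 3.8, "z": 0, "twist": 0, "jaw": 6.0}, {"x": -10.8, "y": 5.7, "z": 0, "twist": 0, "jaw": 6.0}, {"x": -13.7, "y": 7.4, "z": 0, "twist": 0, "jaw": 6.0}, {"x": -13.7, "y": 7.4, "z": 0, "twist": 0, "jaw": 6.0}, {"x": -13.7, "y": 7.4, "z": 0, "twist": 0, "jaw": 6.0}, {"x": -13.7, "y": 7.4, "z": 0, "twist": 0, "jaw": 6.0}]}}

```text
clock: 17.45
eef_pos: [0.5126, 0.1017, 0.1005]
tool_rot: [0.05, 0.691, -0.052, 0.719]
ft_force: [0.3, -0.0, -0.2]
grip_width: 0.0599
```

Run:
```python
from h import *
im,d=snap('side','s7'); cv2.imwrite('pics/s7c.png',cv2.resize(im[120:290,200:400,::-1],None,fx=3.5,fy=3.5,interpolation=cv2.INTER_CUBIC))
print(bot.get_obs()['eef_pos'],bot.get_obs()['grip_width']);print(yawjaw())
```

```text
[0.51306286 0.10150236 0.10031289] 0.05991485446375713
[[ 0.03869828  0.14443176  0.98875776]
 [-0.00668199  0.98951423 -0.14428074]
 [-0.9992286  -0.00102345  0.03925759]]
```

View pics/s7c.png

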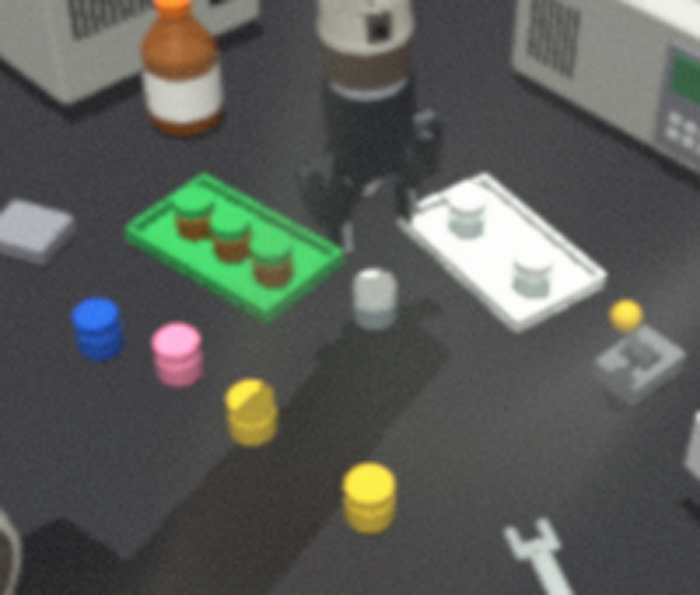

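Two clears in the white tray, three ambers in the green; the last clear vial is below the gripper.

Call:
{"method": "step_arm", "body": {"series": [{"x": -0.1, "y": 0, "z": -3.5, "twist": 0, "jaw": 6.0}, {"x": -0.1, "y": 0, "z": -7, "twist": 0, "jaw": 6.0}, {"x": -0.1, "y": 0, "z": -8.7, "twist": 0, "jaw": 6.0}, {"x": -0.1, "y": 0, "z": -8.7, "twist": 0, "jaw": 6.0}, {"x": -0.1, "y": 0, "z": -8.7, "twist": 0, "jaw": 3.2}, {"x": -0.1, "y": 0, "z": -8.7, "twist": 0, "jaw": 3.2}, {"x": -0.1, "y": 0, "z": -8.7, "twist": 0, "jaw": 3.2}, {"x": -0.1, "y": 0, "z": -8.7, "twist": 0, "jaw": 3.2}, {"x": -0.1, "y": 0, "z": -6, "twist": 0, "jaw": 3.2}, {"x": -0.1, "y": 0, "z": -2, "twist": 0, "jaw": 3.2}]}}

```text
clock: 18.33
eef_pos: [0.509, 0.1008, 0.0783]
tool_rot: [0.049, 0.694, -0.053, 0.716]
ft_force: [0.5, 0.2, 0.3]
grip_width: 0.0386
```

Call:
{"method": "step_arm", "body": {"series": [{"x": 3.7, "y": -0.5, "z": 0, "twist": 0, "jaw": 3.2}, {"x": 7.4, "y": -1, "z": 0, "twist": 0, "jaw": 3.2}, {"x": 11.1, "y": -1.6, "z": 0, "twist": 0, "jaw": 3.2}, {"x": 15, "y": -2.1, "z": 0, "twist": 0, "jaw": 3.2}, {"x": 15, "y": -2.1, "z": 0, "twist": 0, "jaw": 3.2}, {"x": 15, "y": -2.1, "z": 0, "twist": 0, "jaw": 3.2}, {"x": 15, "y": -2.1, "z": 0, "twist": 0, "jaw": 3.2}]}}

```text
clock: 18.92
eef_pos: [0.6585, 0.0798, 0.0782]
tool_rot: [0.049, 0.694, -0.053, 0.716]
ft_force: [-0.5, -0.6, -0.4]
grip_width: 0.0387
```

Call:
{"method": "step_arm", "body": {"series": [{"x": 0, "y": 0, "z": -3, "twist": 0, "jaw": 3.2}, {"x": 0, "y": 0, "z": -5, "twist": 0, "jaw": 3.2}, {"x": 0, "y": 0, "z": -5.9, "twist": 0, "jaw": 3.2}, {"x": 0, "y": 0, "z": -5.9, "twist": 0, "jaw": 3.2}, {"x": 0, "y": 0, "z": -5.9, "twist": 0, "jaw": 5.8}, {"x": 0, "y": 0, "z": -5.9, "twist": 0, "jaw": 5.8}, {"x": 0, "y": 0, "z": -5.9, "twist": 0, "jaw": 5.8}, {"x": 0, "y": 0, "z": -4.5, "twist": 0, "jaw": 5.8}, {"x": 0, "y": 0, "z": -1, "twist": 0, "jaw": 5.8}, {"x": 0, "y": 0, "z": 3, "twist": 0, "jaw": 5.8}]}}

```text
clock: 19.75
eef_pos: [0.6559, 0.0795, 0.1064]
tool_rot: [0.049, 0.697, -0.054, 0.714]
ft_force: [0.5, 0.8, 0.3]
grip_width: 0.0584
```

Call:
{"method": "step_arm", "body": {"series": [{"x": -0.2, "y": -1, "z": 4, "twist": 0, "jaw": 4.6}, {"x": -1, "y": -4, "z": 5.5, "twist": 0, "jaw": 4.6}, {"x": -2, "y": -8, "z": 5.5, "twist": 0, "jaw": 4.6}, {"x": -3.2, "y": -12, "z": 5.5, "twist": 0, "jaw": 4.6}, {"x": -4.4, "y": -16, "z": 5.5, "twist": 0, "jaw": 4.6}, {"x": -5.8, "y": -19.6, "z": 5.5, "twist": 0, "jaw": 4.6}, {"x": -5.8, "y": -19.6, "z": 5.5, "twist": 0, "jaw": 4.6}, {"x": -5.8, "y": -19.6, "z": 5.5, "twist": 0, "jaw": 4.6}]}}

```text
clock: 20.42
eef_pos: [0.5973, -0.1189, 0.1623]
tool_rot: [0.05, 0.696, -0.055, 0.714]
ft_force: [-0.5, 0.3, 0.6]
grip_width: 0.0456
```

Run:
```python
from h import *
im,d=snap('side','s8'); cv2.imwrite('pics/s8c.png',cv2.resize(im[120:290,220:440,::-1],None,fx=3.5,fy=3.5,interpolation=cv2.INTER_CUBIC))
im,d=snap('top','t8'); cv2.imwrite('pics/t8c.png',cv2.resize(im[130:270,210:400,::-1],None,fx=4,fy=4,interpolation=cv2.INTER_CUBIC))
print(bot.get_obs()['eef_pos'],bot.get_obs()['grip_width']);print(yawjaw())
```

```text
[ 0.59823076 -0.11630734  0.16199608] 0.04575931038093456
[[ 0.02474992  0.14472536  0.98916228]
 [-0.00881303  0.98945851 -0.14454819]
 [-0.99965483 -0.00513996  0.02576449]]
```

View pics/s8c.png

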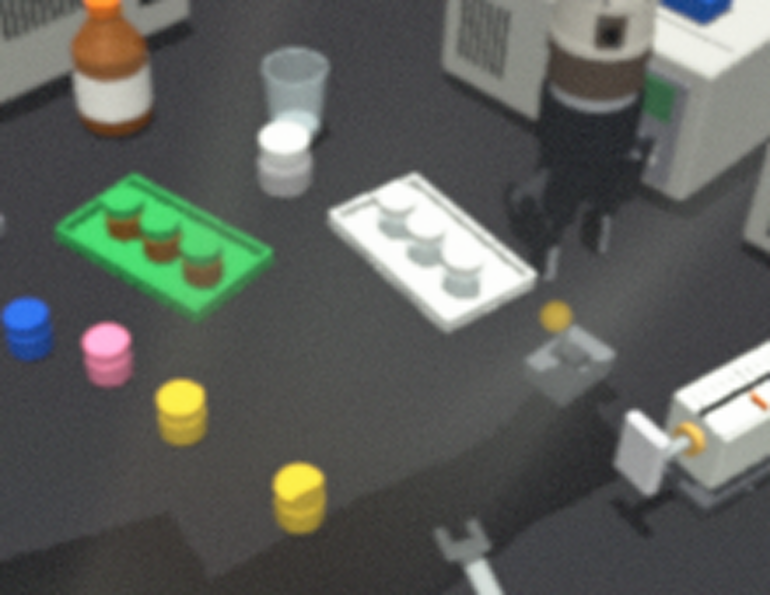

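View pics/t8c.png

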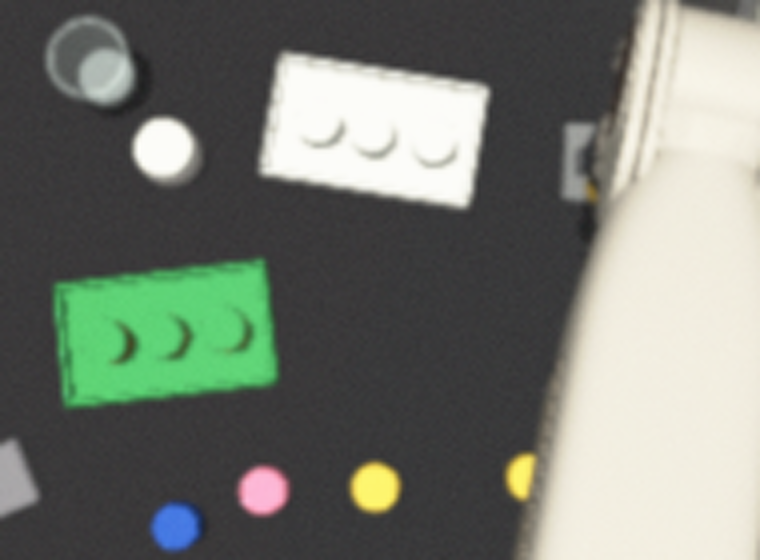

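All six vials stand in their trays: clear in the white one, amber in the green one. Next is the valve.

Call:
{"method": "step_arm", "body": {"series": [{"x": 0, "y": 0, "z": -2.5, "twist": 0, "jaw": 4.8}, {"x": 0, "y": 0, "z": -5, "twist": 0, "jaw": 4.8}, {"x": 0, "y": 0, "z": -7.5, "twist": 0, "jaw": 4.8}, {"x": 0, "y": 0, "z": -8.4, "twist": 0, "jaw": 4.8}, {"x": 0, "y": 0, "z": -8.4, "twist": 0, "jaw": 4.8}, {"x": 0, "y": 0, "z": -8.4, "twist": 0, "jaw": 4.8}]}}

```text
clock: 21.02
eef_pos: [0.5986, -0.1151, 0.0781]
tool_rot: [0.048, 0.696, -0.053, 0.714]
ft_force: [-0.0, -0.7, 0.6]
grip_width: 0.048
```

Run:
```python
from h import *
im,d=snap('side','s9'); cv2.imwrite('pics/s9c.png',cv2.resize(im[150:290,320:500,::-1],None,fx=4,fy=4,interpolation=cv2.INTER_CUBIC))
print(bot.get_obs()['eef_pos'],bot.get_obs()['grip_width'],bot.get_obs()['ft_force'])
```

```text
[ 0.59945953 -0.11557864  0.0792115 ] 0.04808734684467476 [ 0.57934833 -0.26311867  1.26295577]
```

View pics/s9c.png

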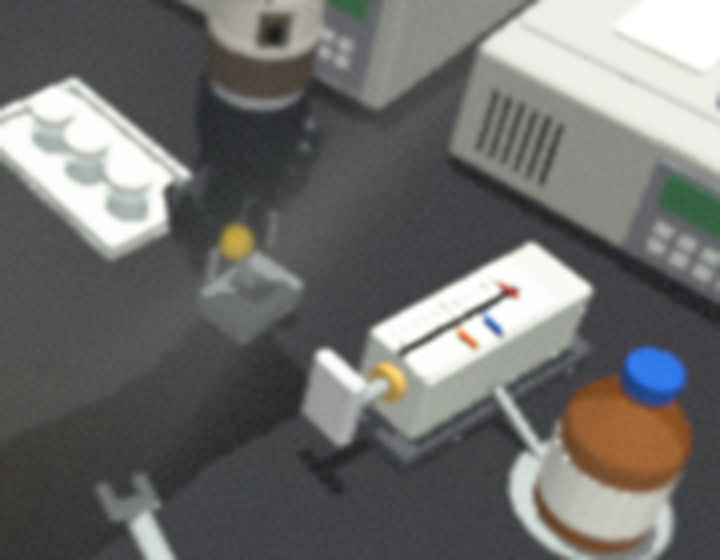

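Call:
{"method": "step_arm", "body": {"series": [{"x": 1.2, "y": 0, "z": 0, "twist": 0, "jaw": 4.8}, {"x": 2.4, "y": 0, "z": 0, "twist": 0, "jaw": 4.8}, {"x": 3.6, "y": 0, "z": 0, "twist": 0, "jaw": 4.8}, {"x": 4.8, "y": -0.1, "z": 0, "twist": 0, "jaw": 4.8}, {"x": 6, "y": -0.1, "z": 0, "twist": 0, "jaw": 4.8}, {"x": 7, "y": -0.1, "z": 0, "twist": 0, "jaw": 4.8}, {"x": 7.8, "y": -0.1, "z": 0, "twist": 0, "jaw": 4.8}, {"x": 8.2, "y": -0.1, "z": 0, "twist": 0, "jaw": 4.8}, {"x": 8.4, "y": -0.1, "z": 0, "twist": 0, "jaw": 4.8}]}}

```text
clock: 21.82
eef_pos: [0.6847, -0.1165, 0.0807]
tool_rot: [0.048, 0.695, -0.053, 0.716]
ft_force: [-1.5, -0.4, -0.6]
grip_width: 0.048
```

Run:
```python
from h import *
im,d=snap('side','s10'); cv2.imwrite('pics/s10c.png',cv2.resize(im[150:290,320:500,::-1],None,fx=4,fy=4,interpolation=cv2.INTER_CUBIC))
print(bot.get_obs()['eef_pos'],bot.get_obs()['grip_width'],bot.get_obs()['ft_force'])
```

```text
[ 0.68471684 -0.11651298  0.08052568] 0.0481093124438994 [-0.02972515  0.43290498 -0.60678077]
```

View pics/s10c.png

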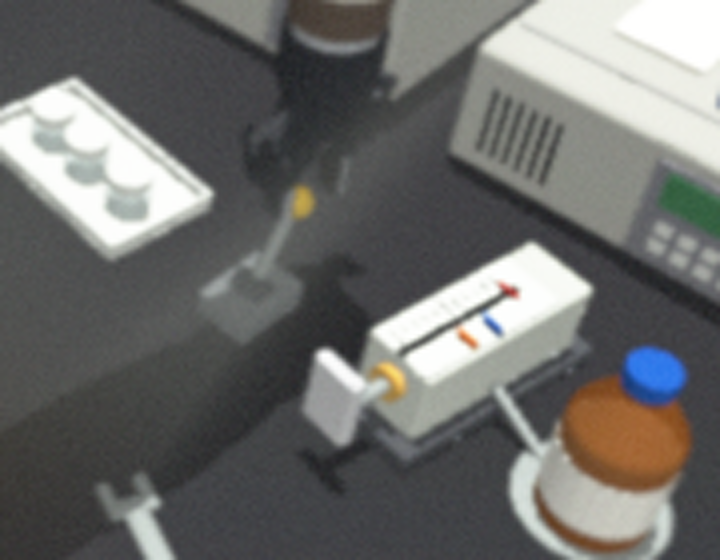

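Call:
{"method": "step_arm", "body": {"series": [{"x": 0.3, "y": 0, "z": 0, "twist": 0, "jaw": 4.8}, {"x": 0.5, "y": 0, "z": 0, "twist": 0, "jaw": 4.8}, {"x": 0.5, "y": 0, "z": 0, "twist": 0, "jaw": 4.8}]}}

```text
clock: 22.12
eef_pos: [0.6857, -0.1166, 0.0802]
tool_rot: [0.048, 0.698, -0.054, 0.713]
ft_force: [-9.0, 0.3, 3.4]
grip_width: 0.0482
```

Call:
{"method": "step_arm", "body": {"series": [{"x": -0.6, "y": 0, "z": 0, "twist": 0, "jaw": 4.8}, {"x": -0.6, "y": 0, "z": 2, "twist": 0, "jaw": 4.8}, {"x": -0.6, "y": 0, "z": 5, "twist": 0, "jaw": 4.8}, {"x": -0.6, "y": 0, "z": 8, "twist": 0, "jaw": 4.8}, {"x": -3, "y": -3, "z": 8.5, "twist": -2, "jaw": 4.8}, {"x": -6, "y": -5.5, "z": 8.5, "twist": -2.6, "jaw": 4.8}, {"x": -9, "y": -8.5, "z": 8.5, "twist": -2.6, "jaw": 4.8}, {"x": -12, "y": -11.5, "z": 8.5, "twist": -2.6, "jaw": 4.8}, {"x": -14, "y": -12.8, "z": 8.5, "twist": -2.6, "jaw": 4.8}, {"x": -14, "y": -12.8, "z": 8.5, "twist": -2.6, "jaw": 4.8}]}}

```text
clock: 22.95
eef_pos: [0.5416, -0.2478, 0.1664]
tool_rot: [0.065, 0.696, -0.072, 0.711]
ft_force: [-0.1, 0.9, 0.3]
grip_width: 0.0478
```

Run:
```python
from h import *
im,d=snap('side','s11'); cv2.imwrite('pics/s11c.png',cv2.resize(im[150:290,320:500,::-1],None,fx=4,fy=4,interpolation=cv2.INTER_CUBIC))
print(bot.get_obs()['eef_pos'],bot.get_obs()['grip_width'],bot.get_obs()['ft_force'],yawjaw())
# plunger geometry from side view
def S(p): return (p[0]/5.5-.41+360,p[1]/5.5-.41+195)
for n,p,z in [('ptr',(482,151),.086),('blue',(458,200),.084),('orange',(423,218),.084),('slot end',(333,237),.083),('hT l',(227,236),.105),('hT r',(280,280),.105)]: print(n,onz('side',*S(p),z))
```

```text
[ 0.54380666 -0.24647188  0.16649701] 0.048102097156139265 [-0.1343977   0.61659788  0.55950269] [[ 0.021681    0.19247124  0.98106308]
 [-0.01098155  0.98128039 -0.19227118]
 [-0.99970463 -0.00660496  0.02338878]]
ptr [ 0.71985965 -0.27821254  0.086     ]
blue [ 0.6817127  -0.28820538  0.084     ]
orange [ 0.65751567 -0.28271741  0.084     ]
slot end [ 0.61346106 -0.25799141  0.083     ]
hT l [ 0.5558087  -0.22962039  0.105     ]
hT r [ 0.55149768 -0.26472776  0.105     ]
```

View pics/s11c.png

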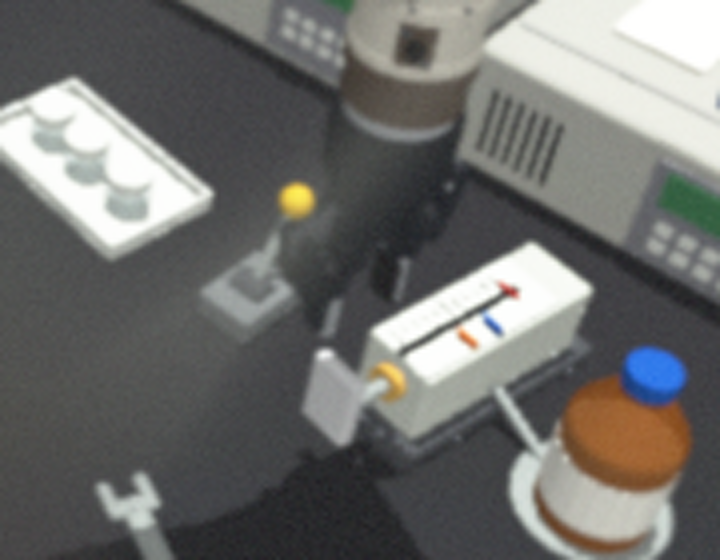

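Call:
{"method": "step_arm", "body": {"series": [{"x": 0.6, "y": 0.1, "z": -2, "twist": 0, "jaw": 4.8}, {"x": 0.6, "y": 0.1, "z": -5, "twist": 0, "jaw": 4.8}, {"x": 0.6, "y": 0.1, "z": -8, "twist": 0, "jaw": 4.8}, {"x": 0.6, "y": 0.1, "z": -9.5, "twist": 0, "jaw": 4.8}, {"x": 0.6, "y": 0.1, "z": -9.5, "twist": 0, "jaw": 4.8}, {"x": 0.6, "y": 0.1, "z": -9.5, "twist": 0, "jaw": 4.8}]}}

```text
clock: 23.5
eef_pos: [0.5502, -0.2446, 0.0711]
tool_rot: [0.065, 0.696, -0.071, 0.712]
ft_force: [0.6, 0.3, 0.4]
grip_width: 0.048
```

Run:
```python
from h import *
im,d=snap('side','s12'); cv2.imwrite('pics/s12c.png',cv2.resize(im[180:290,360:500,::-1],None,fx=5,fy=5,interpolation=cv2.INTER_CUBIC))
im,d=snap('top','t12'); cv2.imwrite('pics/t12c.png',cv2.resize(im[120:210,345:465,::-1],None,fx=6,fy=6,interpolation=cv2.INTER_CUBIC))
print(bot.get_obs()['eef_pos'],bot.get_obs()['grip_width'],bot.get_obs()['ft_force'])
```

```text
[ 0.55168333 -0.24554845  0.07330347] 0.04791065037650184 [-0.69955439  1.14587151  0.03401495]
```

View pics/s12c.png

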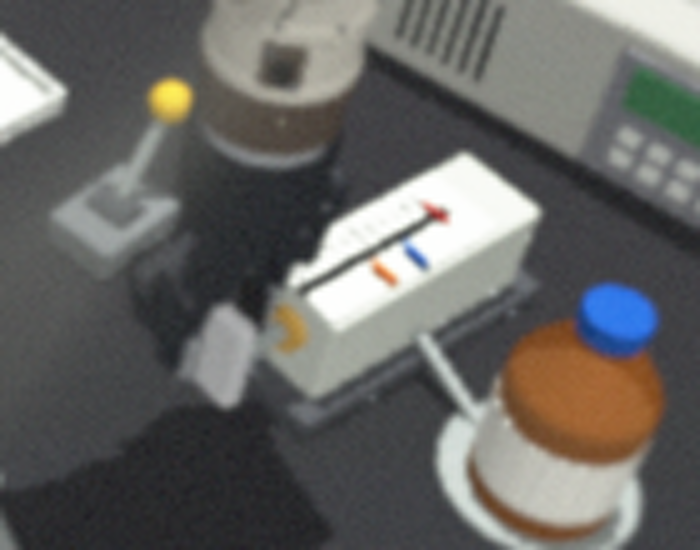

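View pics/t12c.png

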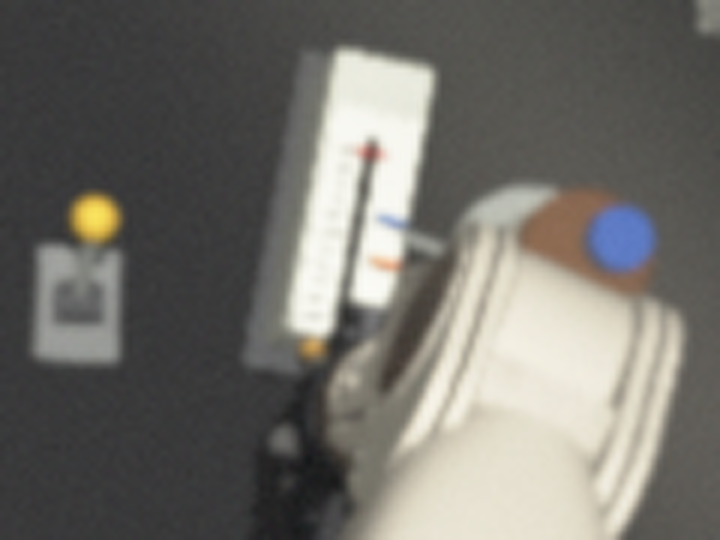

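Call:
{"method": "step_arm", "body": {"series": [{"x": 0, "y": 0, "z": 0, "twist": 0, "jaw": 3}, {"x": 0, "y": 0, "z": 0, "twist": 0, "jaw": 2}, {"x": 0, "y": 0, "z": 0, "twist": 0, "jaw": 0.6}, {"x": 0, "y": 0, "z": 0, "twist": 0, "jaw": 0.6}, {"x": 0, "y": 0, "z": 0, "twist": 0, "jaw": 0.6}, {"x": 0, "y": 0, "z": 0, "twist": 0, "jaw": 0.6}, {"x": 0, "y": 0, "z": 0, "twist": 0, "jaw": 0.6}, {"x": 0, "y": 0, "z": 0, "twist": 0, "jaw": 0.6}]}}

```text
clock: 24.27
eef_pos: [0.5511, -0.2456, 0.075]
tool_rot: [0.064, 0.695, -0.072, 0.713]
ft_force: [-2.5, 0.4, 7.1]
grip_width: 0.0112
```

Call:
{"method": "step_arm", "body": {"series": [{"x": -0.44, "y": 0.08, "z": 0, "twist": 0, "jaw": 0.6}, {"x": -0.88, "y": 0.17, "z": 0, "twist": 0, "jaw": 0.6}, {"x": -1.32, "y": 0.25, "z": 0, "twist": 0, "jaw": 0.6}, {"x": -1.76, "y": 0.34, "z": 0, "twist": 0, "jaw": 0.6}, {"x": -2.2, "y": 0.42, "z": 0, "twist": 0, "jaw": 0.6}, {"x": -2.64, "y": 0.51, "z": 0, "twist": 0, "jaw": 0.6}, {"x": -3.1, "y": 0.6, "z": 0, "twist": 0, "jaw": 0.6}, {"x": -3.54, "y": 0.68, "z": 0, "twist": 0, "jaw": 0.6}, {"x": -3.54, "y": 0.68, "z": 0, "twist": 0, "jaw": 0.6}, {"x": -3.54, "y": 0.68, "z": 0, "twist": 0, "jaw": 0.6}]}}

```text
clock: 25.1
eef_pos: [0.5172, -0.2393, 0.0751]
tool_rot: [0.064, 0.694, -0.072, 0.714]
ft_force: [8.0, -2.1, -5.9]
grip_width: 0.0113
```

Run:
```python
from h import *
im,d=snap('side','s13'); cv2.imwrite('pics/s13c.png',cv2.resize(im[200:270,400:480,::-1],None,fx=8,fy=8,interpolation=cv2.INTER_CUBIC))
im,d=snap('top','t13'); cv2.imwrite('pics/t13c.png',cv2.resize(im[125:185,385:435,::-1],None,fx=10,fy=10,interpolation=cv2.INTER_CUBIC))
print(bot.get_obs()['eef_pos'],bot.get_obs()['grip_width'],bot.get_obs()['ft_force'],bot.get_obs()['clock'])
```

```text
[ 0.51743396 -0.23929795  0.07511515] 0.011036253769912489 [ 8.46123305 -2.37219783 -5.62376298] 25.2
```

View pics/s13c.png

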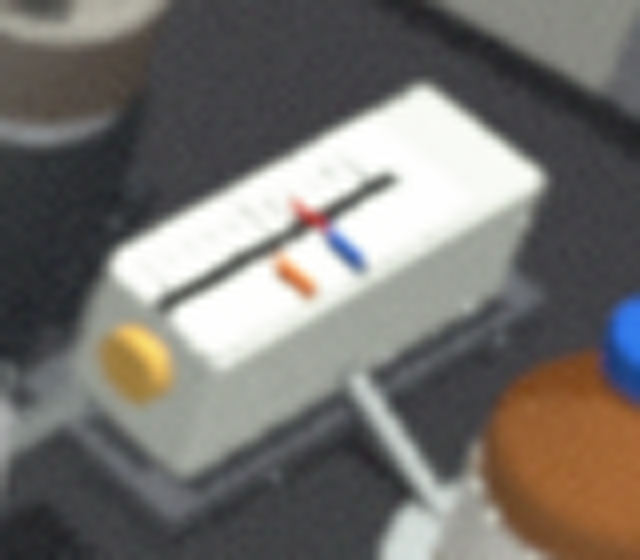

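View pics/t13c.png

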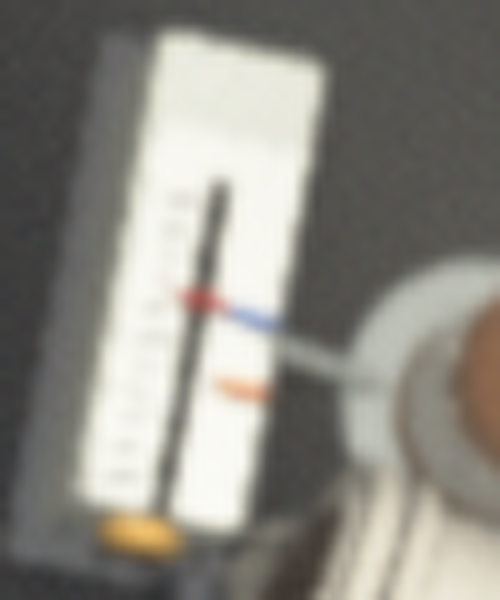

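```bash
cat > m.py <<'E'
from h import *
np.set_printoptions(precision=4,suppress=True)
def cen(im,kind,box):
    x0,y0,x1,y1=box;c=im[y0:y1,x0:x1].astype(float);r,g,b=c[...,0],c[...,1],c[...,2]
    w={'red':r-np.maximum(g,b)-25,'blue':b-r-25,'orange':np.where(g>b+8,r-b-40,0)}[kind]
    if kind=='red': w=np.where(np.abs(g-b)<25,w,0)
    w=np.clip(w,0,None);Y,X=np.mgrid[y0:y1,x0:x1];return (w*X).sum()/w.sum(),(w*Y).sum()/w.sum()
def tri(us,ut):
    o1=world('side',*us,0.);d1=world('side',*us,1.)-o1;o2=world('top',*ut,0.);d2=world('top',*ut,1.)-o2
    A=np.c_[d1,-d2];s=np.linalg.lstsq(A,o2-o1,rcond=None)[0];return (o1+s[0]*d1+o2+s[1]*d2)/2, np.linalg.norm(o1+s[0]*d1-o2-s[1]*d2)
def meas(a,b,bs,bt):
    S=cv2.imread(f'pics/{a}.png')[:,:,::-1];T=cv2.imread(f'pics/{b}.png')[:,:,::-1]
    out={}
    for k in('red','blue'):
        us,ut=cen(S,k,bs[k]),cen(T,k,bt[k]);out[k]=(us,ut);print(k,np.array(us),np.array(ut),tri(us,ut),'side z.085',onz('side',*us,.085),'top',onz('top',*ut,.085))
    u=np.array([.982,-.189]);
    print('tri',(tri(*out['red'])[0]-tri(*out['blue'])[0])[:2]@u)
    for zr in(.084,.086,.088):
        print(zr,[(onz(n,*out['red'][i],zr)-onz(n,*out['blue'][i],.084))[:2]@u for i,n in enumerate(('side','top'))])
E
python3 - <<'E'
from m import *
print('home');meas('s11','t12',dict(red=(438,214,455,229),blue=(436,226,448,236)),dict(red=(402,142,412,149),blue=(406,153,415,159)))
print('now');meas('s13','t13',dict(red=(434,223,443,231),blue=(440,227,448,236)),dict(red=(400,150,409,158),blue=(406,153,416,159)))
E
```

```text
home
red [446.8646 222.1354] [406.1026 144.9402] (array([ 0.7154, -0.2783,  0.0888]), np.float64(0.0012238954378898305)) side z.085 [ 0.7198 -0.2773  0.085 ] top [ 0.7158 -0.2787  0.085 ]
blue [442.6097 230.4169] [409.7963 156.4074] (array([ 0.6742, -0.2895,  0.0929]), np.float64(0.00019870106037444955)) side z.085 [ 0.682  -0.2869  0.085 ] top [ 0.6757 -0.2915  0.085 ]
tri 0.03829845602307839
0.084 [np.float64(0.035323012665487256), np.float64(0.03702255487346186)]
0.086 [np.float64(0.03344282314692515), np.float64(0.036474949189240956)]
0.088 [np.float64(0.031562633628362834), np.float64(0.035927343505020054)]
now
red [438.2932 226.534 ] [404.7251 154.5166] (array([ 0.6806, -0.2721,  0.0908]), np.float64(0.00038207812002920304)) side z.085 [ 0.6861 -0.2699  0.085 ] top [ 0.6819 -0.2737  0.085 ]
blue [442.7392 230.6047] [409.902  156.4118] (array([ 0.6743, -0.29  ,  0.0924]), np.float64(0.00020432017437851832)) side z.085 [ 0.6817 -0.2876  0.085 ] top [ 0.6757 -0.2919  0.085 ]
tri 0.002828784128426667
0.084 [np.float64(0.0010730004221217268), np.float64(0.00267338555898314)]
0.086 [np.float64(-0.000721390512668058), np.float64(0.0021804778335757263)]
0.088 [np.float64(-0.00251578144745804), np.float64(0.0016875701081683118)]
```

Call:
{"method": "step_arm", "body": {"series": [{"x": -0.15, "y": 0.03, "z": 0, "twist": 0, "jaw": 0.6}, {"x": -0.28, "y": 0.05, "z": 0, "twist": 0, "jaw": 0.6}, {"x": -0.28, "y": 0.05, "z": 0, "twist": 0, "jaw": 0.6}, {"x": -0.28, "y": 0.05, "z": 0, "twist": 0, "jaw": 0.6}, {"x": -0.28, "y": 0.05, "z": 0, "twist": 0, "jaw": 0.6}, {"x": -0.28, "y": 0.05, "z": 0, "twist": 0, "jaw": 0.6}, {"x": -0.28, "y": 0.05, "z": 0, "twist": 0, "jaw": 0.6}, {"x": -0.28, "y": 0.05, "z": 0, "twist": 0, "jaw": 0.6}, {"x": -0.28, "y": 0.05, "z": 0, "twist": 0, "jaw": 0.6}, {"x": -0.28, "y": 0.05, "z": 0, "twist": 0, "jaw": 0.6}]}}

```text
clock: 26.03
eef_pos: [0.5164, -0.2391, 0.0752]
tool_rot: [0.063, 0.692, -0.071, 0.715]
ft_force: [8.7, -1.2, -6.3]
grip_width: 0.0111
```

Run:
```python
from m import *
snap('side','s14');snap('top','t14');print(bot.get_obs()['eef_pos'],bot.get_obs()['ft_force'])
meas('s14','t14',dict(red=(434,223,443,231),blue=(440,227,448,236)),dict(red=(400,150,409,158),blue=(406,153,416,159)))
T=cv2.imread('pics/t14.png');cv2.imwrite('pics/t14c.png',cv2.resize(T[125:185,385:435],None,fx=10,fy=10,interpolation=cv2.INTER_CUBIC))
```

```text
[ 0.5165 -0.2391  0.0752] [ 7.12   -1.8033 -6.1164]
red [438.195  226.7342] [404.4219 154.6484] (array([ 0.6806, -0.2717,  0.0895]), np.float64(0.0003639684443315187)) side z.085 [ 0.6852 -0.2702  0.085 ] top [ 0.6814 -0.2727  0.085 ]
blue [442.7294 230.5966] [409.8627 156.4118] (array([ 0.6743, -0.2899,  0.0924]), np.float64(0.00028598419768888244)) side z.085 [ 0.6817 -0.2875  0.085 ] top [ 0.6757 -0.2918  0.085 ]
tri 0.002731533300322836
0.084 [np.float64(0.00024121827250023182), np.float64(0.002019006282105699)]
0.086 [np.float64(-0.0015511019818251278), np.float64(0.0015271895553645594)]
0.088 [np.float64(-0.003343422236150695), np.float64(0.0010353728286235503)]
```

View pics/t14c.png

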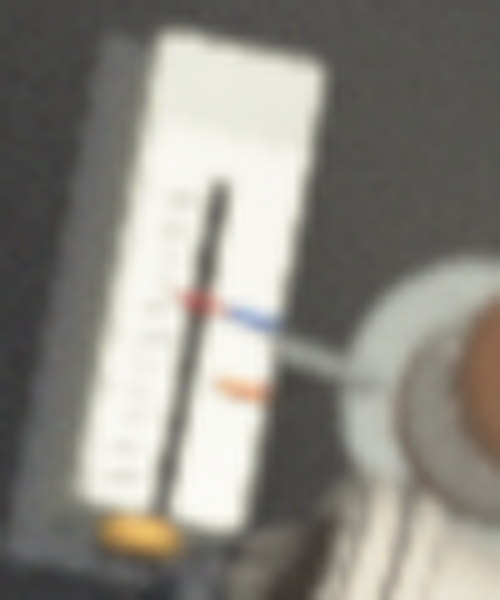

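Call:
{"method": "step_arm", "body": {"series": [{"x": -0.25, "y": 0.05, "z": 0, "twist": 0, "jaw": 0.6}, {"x": -0.25, "y": 0.05, "z": 0, "twist": 0, "jaw": 0.6}, {"x": -0.25, "y": 0.05, "z": 0, "twist": 0, "jaw": 0.6}, {"x": -0.25, "y": 0.05, "z": 0, "twist": 0, "jaw": 0.6}, {"x": -0.25, "y": 0.05, "z": 0, "twist": 0, "jaw": 0.6}, {"x": -0.25, "y": 0.05, "z": 0, "twist": 0, "jaw": 0.6}, {"x": -0.25, "y": 0.05, "z": 0, "twist": 0, "jaw": 0.6}, {"x": -0.25, "y": 0.05, "z": 0, "twist": 0, "jaw": 0.6}, {"x": -0.25, "y": 0.05, "z": 0, "twist": 0, "jaw": 0.6}, {"x": -0.25, "y": 0.05, "z": 0, "twist": 0, "jaw": 0.6}]}}

```text
clock: 26.97
eef_pos: [0.5157, -0.239, 0.0752]
tool_rot: [0.063, 0.691, -0.071, 0.716]
ft_force: [8.9, -2.7, -5.8]
grip_width: 0.0111
```

Call:
{"method": "step_arm", "body": {"series": [{"x": -0.18, "y": 0.03, "z": 0, "twist": 0, "jaw": 0.6}, {"x": -0.18, "y": 0.03, "z": 0, "twist": 0, "jaw": 0.6}, {"x": -0.18, "y": 0.03, "z": 0, "twist": 0, "jaw": 0.6}, {"x": -0.18, "y": 0.03, "z": 0, "twist": 0, "jaw": 0.6}, {"x": -0.18, "y": 0.03, "z": 0, "twist": 0, "jaw": 0.6}, {"x": -0.18, "y": 0.03, "z": 0, "twist": 0, "jaw": 0.6}, {"x": -0.18, "y": 0.03, "z": 0, "twist": 0, "jaw": 0.6}, {"x": -0.18, "y": 0.03, "z": 0, "twist": 0, "jaw": 0.6}, {"x": -0.18, "y": 0.03, "z": 0, "twist": 0, "jaw": 0.6}, {"x": -0.18, "y": 0.03, "z": 0, "twist": 0, "jaw": 0.6}]}}

```text
clock: 27.8
eef_pos: [0.5158, -0.239, 0.0752]
tool_rot: [0.063, 0.69, -0.071, 0.717]
ft_force: [8.7, -1.6, -5.9]
grip_width: 0.0113
```

Call:
{"method": "step_arm", "body": {"series": [{"x": -0.18, "y": 0.03, "z": 0, "twist": 0, "jaw": 0.6}, {"x": -0.18, "y": 0.03, "z": 0, "twist": 0, "jaw": 0.6}, {"x": -0.18, "y": 0.03, "z": 0, "twist": 0, "jaw": 0.6}, {"x": -0.18, "y": 0.03, "z": 0, "twist": 0, "jaw": 0.6}, {"x": -0.18, "y": 0.03, "z": 0, "twist": 0, "jaw": 0.6}, {"x": -0.18, "y": 0.03, "z": 0, "twist": 0, "jaw": 0.6}, {"x": -0.18, "y": 0.03, "z": 0, "twist": 0, "jaw": 0.6}, {"x": -0.18, "y": 0.03, "z": 0, "twist": 0, "jaw": 0.6}, {"x": -0.18, "y": 0.03, "z": 0, "twist": 0, "jaw": 0.6}, {"x": -0.18, "y": 0.03, "z": 0, "twist": 0, "jaw": 0.6}]}}

```text
clock: 28.63
eef_pos: [0.5157, -0.239, 0.0752]
tool_rot: [0.062, 0.689, -0.071, 0.719]
ft_force: [9.5, -0.6, -6.1]
grip_width: 0.0112
```

Call:
{"method": "step_arm", "body": {"series": [{"x": -0.18, "y": 0.03, "z": 0, "twist": 0, "jaw": 0.6}, {"x": -0.18, "y": 0.03, "z": 0, "twist": 0, "jaw": 0.6}, {"x": -0.18, "y": 0.03, "z": 0, "twist": 0, "jaw": 0.6}, {"x": -0.18, "y": 0.03, "z": 0, "twist": 0, "jaw": 0.6}, {"x": -0.18, "y": 0.03, "z": 0, "twist": 0, "jaw": 0.6}, {"x": -0.18, "y": 0.03, "z": 0, "twist": 0, "jaw": 0.6}, {"x": -0.18, "y": 0.03, "z": 0, "twist": 0, "jaw": 0.6}, {"x": -0.18, "y": 0.03, "z": 0, "twist": 0, "jaw": 0.6}, {"x": -0.18, "y": 0.03, "z": 0, "twist": 0, "jaw": 0.6}, {"x": -0.18, "y": 0.03, "z": 0, "twist": 0, "jaw": 0.6}]}}

```text
clock: 29.47
eef_pos: [0.5155, -0.239, 0.0752]
tool_rot: [0.062, 0.688, -0.071, 0.719]
ft_force: [8.3, -2.3, -5.4]
grip_width: 0.0107
```

Call:
{"method": "step_arm", "body": {"series": [{"x": -0.18, "y": 0.03, "z": 0, "twist": 0, "jaw": 0.6}, {"x": -0.18, "y": 0.03, "z": 0, "twist": 0, "jaw": 0.6}, {"x": -0.18, "y": 0.03, "z": 0, "twist": 0, "jaw": 0.6}, {"x": -0.18, "y": 0.03, "z": 0, "twist": 0, "jaw": 0.6}, {"x": -0.18, "y": 0.03, "z": 0, "twist": 0, "jaw": 0.6}, {"x": -0.18, "y": 0.03, "z": 0, "twist": 0, "jaw": 0.6}, {"x": -0.18, "y": 0.03, "z": 0, "twist": 0, "jaw": 0.6}, {"x": -0.18, "y": 0.03, "z": 0, "twist": 0, "jaw": 0.6}, {"x": -0.18, "y": 0.03, "z": 0, "twist": 0, "jaw": 0.6}, {"x": -0.18, "y": 0.03, "z": 0, "twist": 0, "jaw": 0.6}]}}

```text
clock: 30.3
eef_pos: [0.5153, -0.2389, 0.0752]
tool_rot: [0.062, 0.687, -0.071, 0.72]
ft_force: [7.9, -1.3, -4.8]
grip_width: 0.011
```

Run:
```python
from m import *
snap('side','s15');snap('top','t15');print(bot.get_obs()['eef_pos'],bot.get_obs()['ft_force'])
meas('s15','t15',dict(red=(434,223,443,231),blue=(440,227,448,236)),dict(red=(400,150,409,158),blue=(406,153,416,159)))
T=cv2.imread('pics/t15.png');cv2.imwrite('pics/t15c.png',cv2.resize(T[125:185,385:435],None,fx=10,fy=10,interpolation=cv2.INTER_CUBIC))
T=cv2.imread('pics/s15.png');cv2.imwrite('pics/s15c.png',cv2.resize(T[200:270,400:480],None,fx=8,fy=8,interpolation=cv2.INTER_CUBIC))
```

```text
[ 0.5153 -0.2389  0.0752] [ 9.0827 -1.5663 -5.1198]
red [437.827  226.8354] [404.5449 155.3202] (array([ 0.678 , -0.2717,  0.0911]), np.float64(0.0003872208751933913)) side z.085 [ 0.6841 -0.2697  0.085 ] top [ 0.6791 -0.2731  0.085 ]
blue [442.6597 230.4758] [409.9623 156.4528] (array([ 0.6739, -0.2899,  0.0932]), np.float64(3.9852939169472854e-05)) side z.085 [ 0.6819 -0.2871  0.085 ] top [ 0.6756 -0.2921  0.085 ]
tri 0.0005373468245205178
0.084 [np.float64(-0.0011449184599853412), np.float64(-0.00014602925068815976)]
0.086 [np.float64(-0.0029342453935415646), np.float64(-0.0006342844036228663)]
0.088 [np.float64(-0.004723572327097777), np.float64(-0.0011225395565575937)]
```

View pics/t15c.png

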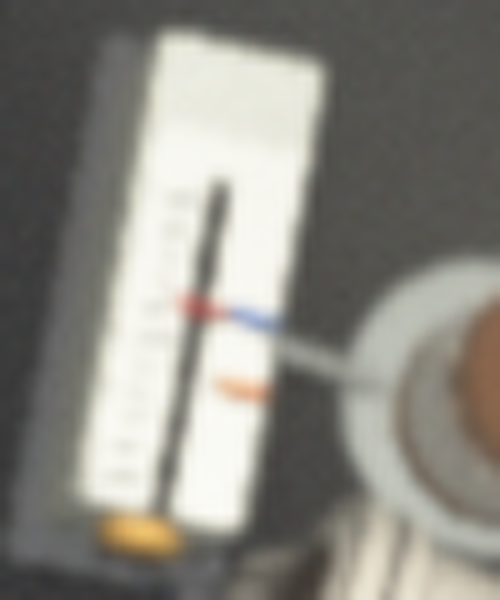

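View pics/s15c.png

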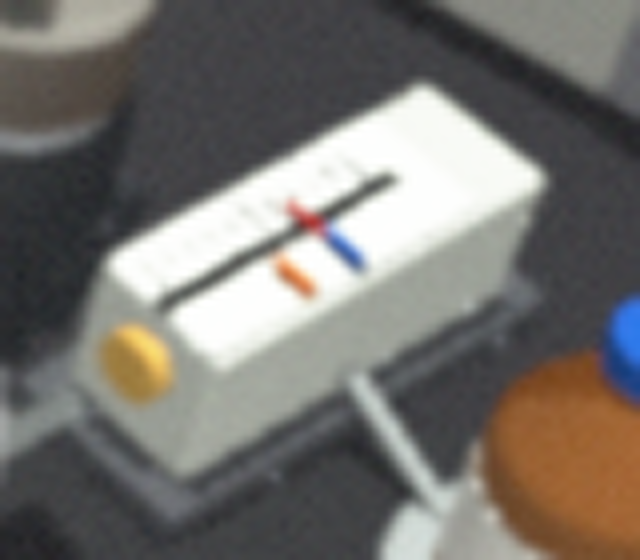

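Call:
{"method": "step_arm", "body": {"series": [{"x": -0.12, "y": 0.02, "z": 0, "twist": 0, "jaw": 0.6}, {"x": -0.12, "y": 0.02, "z": 0, "twist": 0, "jaw": 0.6}, {"x": -0.12, "y": 0.02, "z": 0, "twist": 0, "jaw": 0.6}, {"x": -0.12, "y": 0.02, "z": 0, "twist": 0, "jaw": 0.6}, {"x": -0.12, "y": 0.02, "z": 0, "twist": 0, "jaw": 0.6}, {"x": -0.12, "y": 0.02, "z": 0, "twist": 0, "jaw": 0.6}, {"x": -0.12, "y": 0.02, "z": 0, "twist": 0, "jaw": 0.6}, {"x": -0.12, "y": 0.02, "z": 0, "twist": 0, "jaw": 0.6}, {"x": -0.12, "y": 0.02, "z": 0, "twist": 0, "jaw": 0.6}, {"x": -0.12, "y": 0.02, "z": 0, "twist": 0, "jaw": 0.6}]}}

```text
clock: 31.23
eef_pos: [0.5156, -0.239, 0.0752]
tool_rot: [0.062, 0.686, -0.071, 0.721]
ft_force: [8.0, -1.5, -5.7]
grip_width: 0.011
```

Call:
{"method": "step_arm", "body": {"series": [{"x": -0.15, "y": 0.02, "z": 0, "twist": 0, "jaw": 0.6}, {"x": -0.15, "y": 0.02, "z": 0, "twist": 0, "jaw": 0.6}, {"x": -0.15, "y": 0.02, "z": 0, "twist": 0, "jaw": 0.6}, {"x": -0.15, "y": 0.02, "z": 0, "twist": 0, "jaw": 0.6}, {"x": -0.15, "y": 0.02, "z": 0, "twist": 0, "jaw": 0.6}, {"x": -0.15, "y": 0.02, "z": 0, "twist": 0, "jaw": 0.6}, {"x": -0.15, "y": 0.02, "z": 0, "twist": 0, "jaw": 0.6}, {"x": -0.15, "y": 0.02, "z": 0, "twist": 0, "jaw": 0.6}, {"x": -0.15, "y": 0.02, "z": 0, "twist": 0, "jaw": 0.6}, {"x": -0.15, "y": 0.02, "z": 0, "twist": 0, "jaw": 0.6}]}}

```text
clock: 32.07
eef_pos: [0.5156, -0.239, 0.0752]
tool_rot: [0.061, 0.685, -0.071, 0.722]
ft_force: [8.8, -1.6, -5.3]
grip_width: 0.0113
```

Call:
{"method": "step_arm", "body": {"series": [{"x": -0.15, "y": 0.02, "z": 0, "twist": 0, "jaw": 0.6}, {"x": -0.15, "y": 0.02, "z": 0, "twist": 0, "jaw": 0.6}, {"x": -0.15, "y": 0.02, "z": 0, "twist": 0, "jaw": 0.6}, {"x": -0.15, "y": 0.02, "z": 0, "twist": 0, "jaw": 0.6}, {"x": -0.15, "y": 0.02, "z": 0, "twist": 0, "jaw": 0.6}, {"x": -0.15, "y": 0.02, "z": 0, "twist": 0, "jaw": 0.6}, {"x": -0.15, "y": 0.02, "z": 0, "twist": 0, "jaw": 0.6}, {"x": -0.15, "y": 0.02, "z": 0, "twist": 0, "jaw": 0.6}, {"x": -0.15, "y": 0.02, "z": 0, "twist": 0, "jaw": 0.6}, {"x": -0.15, "y": 0.02, "z": 0, "twist": 0, "jaw": 0.6}]}}

```text
clock: 32.9
eef_pos: [0.5155, -0.2389, 0.0752]
tool_rot: [0.061, 0.685, -0.071, 0.723]
ft_force: [9.1, -1.0, -5.1]
grip_width: 0.0112
```

Call:
{"method": "step_arm", "body": {"series": [{"x": -0.15, "y": 0.02, "z": 0, "twist": 0, "jaw": 0.6}, {"x": -0.15, "y": 0.02, "z": 0, "twist": 0, "jaw": 0.6}, {"x": -0.15, "y": 0.02, "z": 0, "twist": 0, "jaw": 0.6}, {"x": -0.15, "y": 0.02, "z": 0, "twist": 0, "jaw": 0.6}, {"x": -0.15, "y": 0.02, "z": 0, "twist": 0, "jaw": 0.6}, {"x": -0.15, "y": 0.02, "z": 0, "twist": 0, "jaw": 0.6}, {"x": -0.15, "y": 0.02, "z": 0, "twist": 0, "jaw": 0.6}, {"x": -0.15, "y": 0.02, "z": 0, "twist": 0, "jaw": 0.6}, {"x": -0.15, "y": 0.02, "z": 0, "twist": 0, "jaw": 0.6}, {"x": -0.15, "y": 0.02, "z": 0, "twist": 0, "jaw": 0.6}]}}

```text
clock: 33.73
eef_pos: [0.5154, -0.2389, 0.0752]
tool_rot: [0.061, 0.684, -0.071, 0.724]
ft_force: [9.0, -1.9, -4.4]
grip_width: 0.0114
```

Run:
```python
from m import *
snap('side','s16');snap('top','t16');print(bot.get_obs()['eef_pos'],bot.get_obs()['clock'])
meas('s16','t16',dict(red=(434,223,443,231),blue=(440,227,448,236)),dict(red=(400,150,409,158),blue=(406,153,416,159)))
```

```text
[ 0.5154 -0.2389  0.0752] 33.8333
red [437.7536 226.8676] [404.5027 155.306 ] (array([ 0.678 , -0.2716,  0.0908]), np.float64(0.00026010262987600824)) side z.085 [ 0.6839 -0.2696  0.085 ] top [ 0.6791 -0.2729  0.085 ]
blue [442.6683 230.4976] [409.9038 156.4423] (array([ 0.6741, -0.2899,  0.0929]), np.float64(0.00011016581793412292)) side z.085 [ 0.6819 -0.2872  0.085 ] top [ 0.6756 -0.2919  0.085 ]
tri 0.0004560135579197606
0.084 [np.float64(-0.0013774959269411333), np.float64(-0.00012102647083862124)]
0.086 [np.float64(-0.0031661379999374326), np.float64(-0.0006093095990361769)]
0.088 [np.float64(-0.00495478007293382), np.float64(-0.0010975927272337328)]
```

Call:
{"method": "step_arm", "body": {"series": [{"x": 0.3, "y": -0.06, "z": 0, "twist": 0, "jaw": 0.6}, {"x": 0.7, "y": -0.13, "z": 0, "twist": 0, "jaw": 0.6}, {"x": 1.1, "y": -0.2, "z": 0, "twist": 0, "jaw": 0.6}, {"x": 1.5, "y": -0.28, "z": 0, "twist": 0, "jaw": 0.6}, {"x": 1.9, "y": -0.36, "z": 0, "twist": 0, "jaw": 0.6}, {"x": 2.3, "y": -0.44, "z": 0, "twist": 0, "jaw": 0.6}, {"x": 2.7, "y": -0.52, "z": 0, "twist": 0, "jaw": 0.6}, {"x": 3, "y": -0.58, "z": 0, "twist": 0, "jaw": 0.6}, {"x": 3.3, "y": -0.63, "z": 0, "twist": 0, "jaw": 0.6}, {"x": 3.5, "y": -0.67, "z": 0, "twist": 0, "jaw": 0.6}]}}

```text
clock: 34.67
eef_pos: [0.5506, -0.2455, 0.0752]
tool_rot: [0.061, 0.684, -0.071, 0.724]
ft_force: [4.6, -0.4, -0.7]
grip_width: 0.0112
```

Call:
{"method": "step_arm", "body": {"series": [{"x": 0.1, "y": -0.02, "z": 0, "twist": 0, "jaw": 0.6}, {"x": 0.2, "y": -0.04, "z": 0, "twist": 0, "jaw": 0.6}, {"x": 0.2, "y": -0.04, "z": 0, "twist": 0, "jaw": 0.6}, {"x": 0.2, "y": -0.04, "z": 0, "twist": 0, "jaw": 0.6}]}}

```text
clock: 35.0
eef_pos: [0.5515, -0.2457, 0.0752]
tool_rot: [0.061, 0.685, -0.071, 0.723]
ft_force: [0.2, 0.5, 3.6]
grip_width: 0.0111
```

Run:
```python
from m import *
S,_=snap('side','s17');T,_=snap('top','t17');print(bot.get_obs()['eef_pos'],bot.get_obs()['ft_force'])
print('home',onz('side',446.86,222.14,.086),onz('top',406.10,144.94,.086))
a=cen(S,'red',(438,214,455,229));b=cen(T,'red',(402,142,412,149));print(a,b,onz('side',*a,.086),onz('top',*b,.086))
```

```text
[ 0.5515 -0.2457  0.0752] [-0.9279  1.2861  3.3622]
home [ 0.7187 -0.2777  0.086 ] [ 0.7156 -0.2784  0.086 ]
(np.float64(446.8691983122363), np.float64(222.14978902953587)) (np.float64(406.1140350877193), np.float64(144.9561403508772)) [ 0.7187 -0.2777  0.086 ] [ 0.7156 -0.2785  0.086 ]
```

Call:
{"method": "step_arm", "body": {"series": [{"x": 0, "y": 0, "z": 0, "twist": 0, "jaw": 2}, {"x": 0, "y": 0, "z": 0, "twist": 0, "jaw": 4.8}, {"x": 0, "y": 0, "z": 0, "twist": 0, "jaw": 4.8}, {"x": 0, "y": 0, "z": 0, "twist": 0, "jaw": 4.8}, {"x": 0, "y": 0, "z": 2, "twist": 0, "jaw": 4.8}, {"x": 0, "y": 0, "z": 5, "twist": 0, "jaw": 4.8}, {"x": 0, "y": 0, "z": 9, "twist": 0, "jaw": 4.8}]}}

```text
clock: 35.68
eef_pos: [0.5497, -0.2449, 0.1629]
tool_rot: [0.062, 0.687, -0.07, 0.721]
ft_force: [-0.3, 0.1, 0.2]
grip_width: 0.0479
```

Call:
{"method": "step_arm", "body": {"series": [{"x": 1.5, "y": 2, "z": 1, "twist": 0, "jaw": 4.8}, {"x": 4, "y": 4.5, "z": 1, "twist": 2, "jaw": 4.8}, {"x": 6.5, "y": 7, "z": 1, "twist": 4, "jaw": 4.8}, {"x": 9, "y": 9.5, "z": 1, "twist": 6, "jaw": 4.8}, {"x": 11.5, "y": 12, "z": 1, "twist": 6, "jaw": 4.8}, {"x": 12.3, "y": 12.9, "z": 1, "twist": 6, "jaw": 4.8}, {"x": 12.3, "y": 12.9, "z": 1, "twist": 6, "jaw": 4.8}, {"x": 12.3, "y": 12.9, "z": 1, "twist": 6, "jaw": 4.8}]}}

```text
clock: 36.35
eef_pos: [0.6729, -0.1154, 0.1724]
tool_rot: [0.025, 0.689, -0.032, 0.723]
ft_force: [0.2, -0.7, -0.3]
grip_width: 0.048
```

Run:
```python
from m import *
S,_=snap('side','s18');T,_=snap('top','t18');print(bot.get_obs()['eef_pos'],bot.get_obs()['grip_width'])
cv2.imwrite('pics/s18c.png',cv2.resize(S[150:290,320:500,::-1],None,fx=4,fy=4,interpolation=cv2.INTER_CUBIC))
T=cv2.imread('pics/t12.png')
print(onz('top',96/6-.42+345,217/6-.42+120,.092))
```

```text
[ 0.672  -0.1169  0.1728] 0.048026269728271925
[ 0.6726 -0.119   0.092 ]
```

View pics/s18c.png

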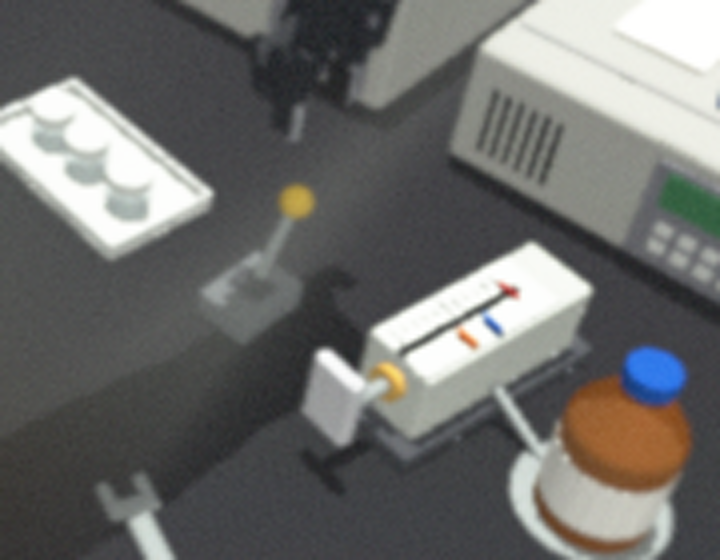

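Call:
{"method": "step_arm", "body": {"series": [{"x": 0, "y": -0.1, "z": -2.5, "twist": 0, "jaw": 4.8}, {"x": 0, "y": -0.1, "z": -5.5, "twist": 0, "jaw": 4.8}, {"x": 0, "y": -0.1, "z": -8.5, "twist": 0, "jaw": 4.8}, {"x": 0, "y": -0.1, "z": -9.3, "twist": 0, "jaw": 4.8}, {"x": 0, "y": -0.1, "z": -9.3, "twist": 0, "jaw": 4.8}, {"x": 0, "y": -0.1, "z": -9.3, "twist": 0, "jaw": 4.8}]}}

```text
clock: 36.95
eef_pos: [0.6717, -0.119, 0.0806]
tool_rot: [0.027, 0.689, -0.033, 0.723]
ft_force: [0.6, -0.2, 0.6]
grip_width: 0.0478
```

Call:
{"method": "step_arm", "body": {"series": [{"x": -1, "y": 0, "z": 0, "twist": 0, "jaw": 4.8}, {"x": -2, "y": 0, "z": 0, "twist": 0, "jaw": 4.8}, {"x": -3.2, "y": 0, "z": 0, "twist": 0, "jaw": 4.8}, {"x": -4.4, "y": 0.1, "z": 0, "twist": 0, "jaw": 4.8}, {"x": -5.6, "y": 0.1, "z": 0, "twist": 0, "jaw": 4.8}, {"x": -6.6, "y": 0.2, "z": 0, "twist": 0, "jaw": 4.8}, {"x": -7.4, "y": 0.2, "z": 0, "twist": 0, "jaw": 4.8}, {"x": -8, "y": 0.2, "z": 0, "twist": 0, "jaw": 4.8}, {"x": -8.4, "y": 0.2, "z": 0, "twist": 0, "jaw": 4.8}, {"x": -8.4, "y": 0.2, "z": 0, "twist": 0, "jaw": 4.8}]}}

```text
clock: 37.78
eef_pos: [0.5876, -0.1173, 0.0816]
tool_rot: [0.027, 0.689, -0.034, 0.724]
ft_force: [-0.3, 0.4, -0.3]
grip_width: 0.0481
```

Call:
{"method": "step_arm", "body": {"series": [{"x": -0.3, "y": 0, "z": 0, "twist": 0, "jaw": 4.8}, {"x": -0.5, "y": 0, "z": 0, "twist": 0, "jaw": 4.8}, {"x": -0.5, "y": 0, "z": 0, "twist": 0, "jaw": 4.8}]}}

```text
clock: 38.03
eef_pos: [0.5856, -0.1173, 0.0821]
tool_rot: [0.027, 0.687, -0.033, 0.726]
ft_force: [6.7, 0.2, -3.0]
grip_width: 0.0481
```

Call:
{"method": "step_arm", "body": {"series": [{"x": 0.6, "y": 0, "z": 0, "twist": 0, "jaw": 4.8}, {"x": 0.8, "y": 0, "z": 0, "twist": 0, "jaw": 4.8}, {"x": 0.8, "y": 0, "z": 2.5, "twist": 0, "jaw": 4.8}, {"x": 0.8, "y": 0, "z": 5.5, "twist": 0, "jaw": 4.8}, {"x": 0.8, "y": 0, "z": 9, "twist": 0, "jaw": 4.8}, {"x": -2, "y": 0, "z": 12, "twist": 0, "jaw": 4.8}, {"x": -6, "y": 0, "z": 13, "twist": 0, "jaw": 4.8}, {"x": -10, "y": 0, "z": 13, "twist": 0, "jaw": 4.8}, {"x": -14, "y": 0, "z": 13, "twist": 0, "jaw": 4.8}, {"x": -17, "y": 0, "z": 13, "twist": 0, "jaw": 4.8}]}}

```text
clock: 38.87
eef_pos: [0.4124, -0.117, 0.2122]
tool_rot: [0.027, 0.687, -0.033, 0.725]
ft_force: [0.2, 0.1, -0.1]
grip_width: 0.0479
```

Call:
{"method": "step_arm", "body": {"series": [{"x": 0, "y": 0, "z": 0, "twist": 0, "jaw": 4.8}, {"x": 0, "y": 0, "z": 0, "twist": 0, "jaw": 4.8}, {"x": 0, "y": 0, "z": 0, "twist": 0, "jaw": 4.8}, {"x": 0, "y": 0, "z": 0, "twist": 0, "jaw": 4.8}]}}

```text
clock: 39.2
eef_pos: [0.4139, -0.1172, 0.2125]
tool_rot: [0.026, 0.687, -0.033, 0.726]
ft_force: [0.6, 0.2, -0.1]
grip_width: 0.0479
```

Run:
```python
from m import *
S,_=snap('side','s19');T,_=snap('top','t19');print(bot.get_obs()['eef_pos'],bot.get_obs()['ft_force'])
a=cen(S,'red',(438,214,455,229));print(a)
cv2.imwrite('pics/s19c.png',cv2.resize(S[130:290,220:500,::-1],None,fx=2.8,fy=2.8,interpolation=cv2.INTER_CUBIC))
cv2.imwrite('pics/t19c.png',cv2.resize(T[120:270,210:410,::-1],None,fx=4,fy=4,interpolation=cv2.INTER_CUBIC))
```

```text
[ 0.4137 -0.1171  0.212 ] [ 0.6919 -0.0053  0.0693]
(np.float64(446.8595744680851), np.float64(222.14468085106384))
```

View pics/s19c.png

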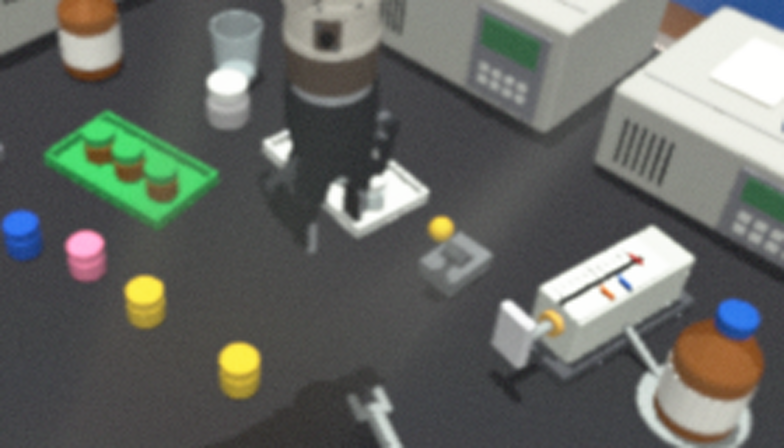

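View pics/t19c.png

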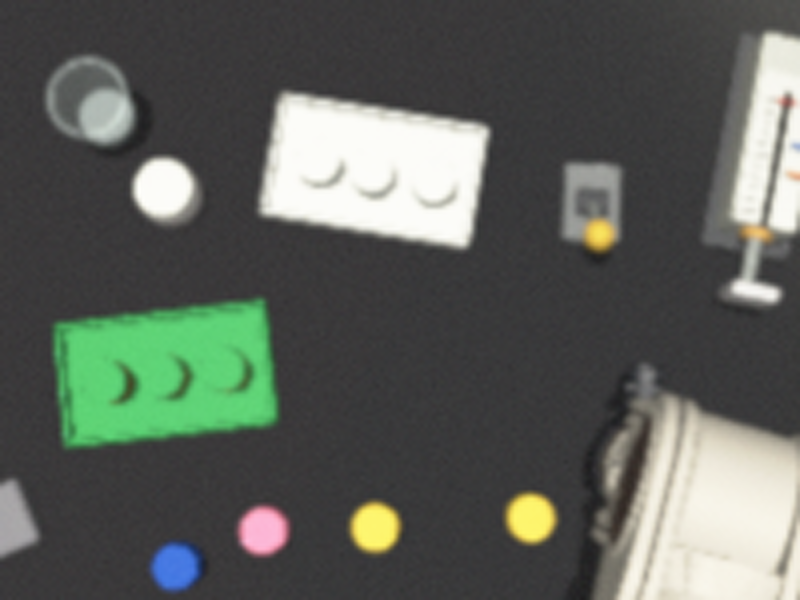

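Run:
```python
import cv2,numpy as np
for n in('t0','t19','t12','s0','s19'):
    f={'t0':'top0','s0':'side0'}.get(n,n);I=cv2.imread(f'pics/{f}.png').astype(float)
    x0,y0,x1,y1=(350,145,370,190) if n[0]=='t' else (365,195,400,225)
    c=I[y0:y1,x0:x1];w=np.clip(c[...,2]-c[...,0]-50,0,None);Y,X=np.mgrid[y0:y1,x0:x1];print(n,(w*X).sum()/w.sum(),(w*Y).sum()/w.sum())
```

```text
t0 359.5582229580574 176.43653421633553
t19 359.34742547425475 178.25230352303524
t12 360.3956466069142 155.84225352112676
s0 378.40992273281825 209.19947132980886
s19 377.1200222263382 210.74791628079274
```

Run:
```python
from workcell import bot
print(bot.job_done(), bot.get_obs()['clock'])
```

```text
the job is handed in; nothing more can be done
the job is handed in; nothing more can be done
```

The job is done and handed in at about 39 s; no verdict was reported.

- **Vials:** all six vials were present. The three clear ones stand upright in the white tray and the three amber ones in the green tray. The last pictures from both cameras still showed them in place.
- **Valve over:** I pushed the lever until it met its stop, at about 9 N.
- **Plunger:** the bottle on the mat has a blue cap, so I used the blue marker. I drew the plunger out about 36 mm and held it for about 8.7 s, then eased it home over about 1.2 s while still gripping it. Afterwards the pointer sat exactly where it had started.
- **Valve back:** I pulled the lever to its other stop, at about 7 N. The ball ended slightly past where it began. The gripper is clear of everything, and the bottles, markers and bystanders look unmoved.

**Where the checks disagreed:**
- **Pointer alignment:** the two cameras differed by 1 to 3 mm during the hold. The readings ran from about +2.7 mm to -3 mm if the pointer stands 84 to 86 mm high, inside the 5 mm limit. If it stood at 88 mm, the side camera alone would read up to -5 mm.
- **Tool tilt:** the tool drifted to about 3° off vertical over the run, with no visible effect.

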